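Turn a tray of laptop fans intake side up on the turn-over fork

TASK

Put all the fans, label side up as they lie, into the blue tray and cap it with the yellow tray, which lies upside down, ready for that. Slide the two trays together all the way into the turn-over fork until the red catch drops behind them, then swing the fork right over to its other side by the red handle. Pull the trays out, lay them on the black mat and take the blue one off, so that the yellow tray stays lying flat on the mat with all the fans in it intake side up, and the emptied blue tray lies flat on the mat beside it; swing the empty fork back, ready for the next tray, and leave the spray bottle, screwdriver and green pry bar alone.

Things in the scene. Friction and masses are not known exactly. Their poses are not given: they have to be found in the camera images.
- tray_a: blue open tray, 68 (x) x 216 (y) x 14 (z) mm outside, floor and walls 3 mm (inside 62 x 210 mm, 11 mm deep), no dividers, 110 g. Three fans fit end to end along y, about 8 mm apart; fans stand 9 mm above its rim. Origin at the centre of its underside, z out of its open side. Starts open side up on the mat.
- tray_b: yellow tray, same size and mass. Origin at the centre of its RIM plane; z points through its floor, whose outside is at z = 14 mm. Starts open side down on the mat (z up). Capped on the blue tray its origin is 14 mm above the blue one's; the pair is 28 mm high, 22 mm inside. The rims do not interlock: a 40 N grip from above across the 68 mm width at the seam holds both.
- fan1: laptop cooling fan, a black block 46 (x) x 60 (y) x 20 (z) mm, 45 g. Origin at the centre of the face that starts downwards, z out of the label face. The label face (starts up) has a plain silver sticker; the intake face (starts down) has a dark round grille with white blades. May be absent.
- fan2: laptop cooling fan, a black block 46 (x) x 60 (y) x 20 (z) mm, 45 g. Origin at the centre of the face that starts downwards, z out of the label face. The label face (starts up) has a plain silver sticker; the intake face (starts down) has a dark round grille with white blades. May be absent.
- fan3: laptop cooling fan, a black block 46 (x) x 60 (y) x 20 (z) mm, 45 g. Origin at the centre of the face that starts downwards, z out of the label face. The label face (starts up) has a plain silver sticker; the intake face (starts down) has a dark round grille with white blades. May be absent.
- mat: black rubber mat, 280 (x) x 250 (y) x 3 (z) mm, fixed on the bench. Origin at the centre of its underside. The trays start side by side on it, their lengths roughly along its y.
- turner: fixed turn-over device: base plate (190 mm across x, y -20 to 170 mm, 8 mm high), grey bearing post 36 x 30 mm, 86 mm high, centred at x = 0, y = 142 mm. Origin on the bench under the shaft; the shaft runs along y at x = 0, 75 mm above the bench. The fork lies on the -x side at joint fork = 0, on the +x side at pi.
- fork (a joint): swing of the fork about the shaft (rad): 0 = lying level on the turner's -x side (starts there), pi/2 = standing up, pi = lying level, upside down, on the +x side. Hinge friction about 0.15 N m; it falls to the side on which it leans. Loaded it takes about 6 N at the handle.
- bay (a point): centre of the fork's space for the capped trays, 55 mm from the shaft; turns with the fork (at fork = 0 its axes are the turner's). Trays' length along y, seam at z = 0; they go in towards +y, from the mouth at y = -111 to the end plate at y = 111 mm. 32 mm high between 30 mm wide tongues 5 mm thick: under (y -133, lip bent down, to 111) and over (y -28 to 111); 74 mm wide between side walls.
- grip (a point): point on the fork at bay y = -55 mm, z = 0 (turns with it). The side walls (bay z -21 to 21 mm) run from y = -28 to 111, flared from y = -45, so from y = -111 to -46 mm the long sides of the trays stay free: fingers can hold the pair from above here, 55 mm behind the trays' middle, during the whole slide. Tongues and catch pass between the fingers, at most 35 mm above z = 0.
- catch (a joint): red gravity catch on the fork (rad): 0 = closed, 0.35 = fully lifted. A 16 mm wide arm over the middle of the bay, hinged at bay y = -30, z = 20 mm, reaching out to y = -152 mm. Its sloping nose is lifted by the trays' leading edge as they slide in and falls by its own weight once their rear edge is past bay y = -112 mm. With the fork at pi it hangs open by itself, leaving the mouth free.
- catch_nose (a point): lowest point of the catch's nose, behind the rear edge of loaded trays (at bay y = -116 mm, z = 3.5 mm when closed).
- handle (a point): grip point of the red round handle, 14 mm thick, 70 mm long, parallel to the shaft and 75 mm from it (bay x = -20 mm; y from 119 to 189 mm, grip point at 158 mm). Moves with the fork on a half circle over the shaft; it can turn between the fingers when pinched from above, across the shaft's direction.
- spray: clear spray bottle with a red head, 74 mm across, 204 mm high; bystander, origin under its centre.
- driver: screwdriver, 190 mm long; bystander, origin under its centre.
- pry: green plastic pry bar, 180 mm long; bystander, origin under its centre.

How it is judged:
On the way, in this order (a step that is already met when the one before it is completed fails the run):
1. all fans lie label up in the blue tray and the yellow tray caps it, rims together (within 6 mm) (x of fan1 in the frame of tray_a between -0.016 and 0.016 m and y of fan1 in the frame of tray_a between -0.082 and 0.082 m and z of fan1 in the frame of tray_a between 0 and 0.01 m and angle between each of fan1, fan2, fan3's own z axis and vertical below 0.3 rad and x of fan2 in the frame of tray_a between -0.016 and 0.016 m and y of fan2 in the frame of tray_a between -0.082 and 0.082 m and z of fan2 in the frame of tray_a between 0 and 0.01 m and x of fan3 in the frame of tray_a between -0.016 and 0.016 m and y of fan3 in the frame of tray_a between -0.082 and 0.082 m and z of fan3 in the frame of tray_a between 0 and 0.01 m and x of tray_b in the frame of tray_a between -0.006 and 0.006 m and y of tray_b in the frame of tray_a between -0.006 and 0.006 m and z of tray_b in the frame of tray_a between 0.01 and 0.018 m and angle between the z axis of tray_a and the z axis of tray_b, either way round below 0.06 rad), for 0.2 s.
2. both trays are fully in the fork, on its first side, and the catch has dropped behind them (distance between tray_a and bay below 0.026 m and distance between tray_b and bay below 0.018 m and angle between the z axis of each of tray_a, tray_b and the z axis of bay, either way round below 0.12 rad and value of joint catch below 0.06 rad and value of joint fork below 0.15 rad), for 0.2 s.
3. the fork is turned right over with both trays still in it (distance between tray_a and bay below 0.026 m and distance between tray_b and bay below 0.018 m and angle between the z axis of each of tray_a, tray_b and the z axis of bay, either way round below 0.12 rad and x of fan1 in the frame of tray_b between -0.016 and 0.016 m and y of fan1 in the frame of tray_b between -0.082 and 0.082 m and z of fan1 in the frame of tray_b between -0.012 and 0.014 m and x of fan2 in the frame of tray_b between -0.016 and 0.016 m and y of fan2 in the frame of tray_b between -0.082 and 0.082 m and z of fan2 in the frame of tray_b between -0.012 and 0.014 m and x of fan3 in the frame of tray_b between -0.016 and 0.016 m and y of fan3 in the frame of tray_b between -0.082 and 0.082 m and z of fan3 in the frame of tray_b between -0.012 and 0.014 m and value of joint fork above 3 rad), for 0.2 s.
At the end, for the whole second after the job is handed in: The yellow tray lies open side up, flat (within 3 degrees), centre over the mat (10 mm past its edge at most), all fans in it intake up; the blue tray lies flat, either way up, centre over the mat, 60 mm or more between centres; the fork is back (below 0.15 rad), catch down; all at rest (x of fan1 in the frame of tray_b between -0.016 and 0.016 m and y of fan1 in the frame of tray_b between -0.082 and 0.082 m and z of fan1 in the frame of tray_b between -0.012 and 0.014 m and x of fan2 in the frame of tray_b between -0.016 and 0.016 m and y of fan2 in the frame of tray_b between -0.082 and 0.082 m and z of fan2 in the frame of tray_b between -0.012 and 0.014 m and x of fan3 in the frame of tray_b between -0.016 and 0.016 m and y of fan3 in the frame of tray_b between -0.082 and 0.082 m and z of fan3 in the frame of tray_b between -0.012 and 0.014 m and angle between each of fan1, fan2, fan3's own z axis and vertical above 2.9 rad and linear speed of each of fan1, fan2, fan3, tray_a, tray_b below 0.02 m/s and x of tray_a in the frame of mat between -0.15 and 0.15 m and y of tray_a in the frame of mat between -0.14 and 0.14 m and angle between the z axis of each of tray_a, tray_b and the z axis of mat, either way round below 0.06 rad and x of tray_b in the frame of mat between -0.15 and 0.15 m and y of tray_b in the frame of mat between -0.14 and 0.14 m and angle between tray_b's own z axis and vertical above 3.05 rad and height (world z) of each of tray_b, tray_a below 0.021 m and horizontal distance between tray_a and tray_b above 0.06 m and value of joint fork below 0.15 rad and value of joint catch below 0.08 rad); the robot touches nothing.
It fails at once if the spray bottle is pushed more than 3 cm or knocked over (distance of spray from where it was at the start of the episode above 0.03 m or angle between spray's own z axis and vertical above 0.5 rad).
It fails at once if the screwdriver is pushed more than 3 cm or knocked over (distance of driver from where it was at the start of the episode above 0.03 m).
It fails at once if the pry bar is pushed more than 3 cm or knocked over (distance of pry from where it was at the start of the episode above 0.03 m).
Of fan1, fan2, fan3 only 2 to 3 are there at a start; the rules pass over those that are not, and their reading is None.
At some moment in a run one of fan1, fan2, fan3, tray_b may be knocked a few centimetres aside while the robot is not near it.
It also fails if it takes over 208 s, if anything falls off the work surface, if the arm or the gripper's body presses on something with over 40 N, if the wrist force passes 120 N, or if a joint passes its speed limit or range.

ROBOT

A 7-joint arm with a two-finger parallel gripper is mounted at the origin on the work surface. World frame = base frame: x ahead of the robot, y to its left, z up, the work surface at z = 0. Lengths are in m, angles in rad, forces in N, time in s.
With the tool pointing down it reaches from about 0.4 to 0.85 m from the base axis. Payload 10.4 kg.
Tool frame: the origin (TCP) lies on the centre line of the jaws, within the pads' length; the fingertips stand r.tip_extent ahead of it and the grasp point (between the pads) lies 3 mm ahead of it (r.tip_extent is the distance from the TCP to the fingertips, in m); z points along the fingers, y is the direction in which the jaws open and shut (so a half turn about z gives the same grasp; the last joint's range is limited). The gripper opens to 87 mm and grips with 3 to 60 N. Pads are 19 mm wide; open, the fingers measure 117 mm over their backs; the gripper's body (75 mm by 190 mm) begins 51 mm behind the grasp point.
Start: joints at [1.084, 0.332, -0.065, 1.46, 0.022, 1.35, -0.088], TCP at [0.28, -0.559, 0.245] pointing down, gripper open.
Joint ranges: [-2.6, 2.6], [-0.5, 2.12], [-1.47, 1.34], [0.16, 2.42], [-1.27, 4.41], [0.06, 2.06], [-2.6, 2.6]. Speed limits (rad/s): [2.22, 2.22, 2.79, 2.79, 3.14, 3.14, 3.14].

INTERFACE

Orientations are given as a unit quaternion [x, y, z, w].
In Python, from bench import r gives the robot as it stands. The module is installed in compiled form; this text tells all that it offers.
- The arm moves only by the shell command python3 -m jog 'ROWS' [FORCE]. ROWS is JSON, a list of rows, each a list of 5 numbers: the shift along the tool's x, y, z in cm, then the turn about the tool's z in rad, then the closure, from 0 (fully open) to 1 (shut). A call has exactly 10 rows; each row shifts and turns the pose as measured when the row begins, along the tool's axes as they then stand; what a row does not reach is not made up. A row lasts 1/10 s, in which the tool goes at most 50 mm and 8.59 degrees, less where a joint would pass 70% of its speed; a pose out of reach is approached as far as the arm can. A call with a gripper value outside its range is refused whole. The fingers move at their own pace and stop on an object; FORCE is the grip in N (left out, the last holds). Time passes only in rows, so rows that do not move let the fingers close, or fill a call up. It gives the time, the measured TCP pose, the force and the opening at its end, in the units of the state.
- r.read_state(): the state, without advancing time (a new reading comes with each control period).
- r.camera(name): name is "side" or "top"; returns a dict with "pixels" (480x640x3 uint8, red, green, blue), "fx", "fy", "cx", "cy" (pixels), "k1" (the pictures are not rectified: a ray, as slopes to the right and down, at radius r is drawn at 1 + k1 r^2 times it, then the intrinsics apply), "camera_from_world" (4x4, takes a point from world to camera coordinates). Camera axes: x right, y up, looking along -z (the intrinsics and any distortion apply to the point x, -y, -z); pixel columns grow to the right and rows downward; lengths in m; the calibration is good to about 2 mm. A picture is of the moment at which its call begins. There is no depth.
- r.close_job(): hands the job in, once; it reports no verdict.
The state is a dict: "time": time; "joint_positions": joint angles; "joint_vel": joint speeds; "joint_torque": joint torques, N m; "ee_pos": TCP position; "eef_rot": TCP orientation; "ft_force": force on the tool from outside, world axes, zero at the start; "torque": the same for the moment, N m; "width": finger opening in m.
Only numpy, scipy, OpenCV 4.12 (cv2) and the standard library are available. Lean on these libraries where they do the work, as an engineer would, in place of code of your own. Each camera call takes 0.05 s, during which the arm holds its last target. There are 200 camera calls.

## Working session

There is one attempt and no reset: what is moved stays moved. The work goes in short steps, Python scripts to look and compute and a shell command to move; the robot and the scene stay as the last step left them, time stands still between calls to the robot, and variables do not carry over. Pictures are saved under pics/ and viewed, about 12 in all and at most 16, crops included, and the job is handed in when it is done.

```bash
mkdir -p pics
cat > h.py <<'E'
import numpy as np, cv2
from bench import r
from scipy.spatial.transform import Rotation as R
def cam(n,save=None):
    c=r.camera(n); c['pixels']=np.asarray(c['pixels'])
    if save: cv2.imwrite('pics/'+save,c['pixels'][:,:,::-1])
    return c
def ray(c,u,v):
    xd=(u-c['cx'])/c['fx']; yd=(v-c['cy'])/c['fy']; x,y=xd,yd
    for _ in range(20):
        k=1+c['k1']*(x*x+y*y); x,y=xd/k,yd/k
    T=np.linalg.inv(np.array(c['camera_from_world']))
    return T[:3,3], T[:3,:3]@np.array([x,-y,-1.])
def onz(c,u,v,z):
    o,d=ray(c,u,v); return o+d*(z-o[2])/d[2]
def proj(c,p):
    q=np.array(c['camera_from_world'])@np.append(p,1); x,y=q[0]/-q[2],-q[1]/-q[2]
    k=1+c['k1']*(x*x+y*y); return np.array([c['fx']*x*k+c['cx'],c['fy']*y*k+c['cy']])
def st():
    s=r.read_state(); Rm=R.from_quat(s['eef_rot']).as_matrix()
    return s,np.array(s['ee_pos']),Rm
def yawof(d): return np.arctan2(d[1],d[0])
def go(target,jawyaw=None):
    """print shift in tool cm & turn so that tool y axis lies along jawyaw (mod pi)"""
    s,p,Rm=st(); d=Rm.T@(np.array(target)-p)*100
    print('t',round(s['time'],2),'pos',p.round(4),'w',round(s['width'],4),'tooly yaw',round(yawof(Rm[:,1]),3),'tilt z',Rm[:,2].round(3),'q7',round(s['joint_positions'][6],2))
    print('shift cm',d.round(2))
    if jawyaw is not None:
        a=(jawyaw-yawof(Rm[:,1])+np.pi/2)%np.pi-np.pi/2
        print('turn about tool z',round(-a,3),'(alt',round(-a+np.pi*np.sign(a),3),')')
E
python3 - <<'E'
from h import *
for n in ('top','side'):
    c=cam(n,n+'0.png'); print(n,c['fx'],c['k1'],np.linalg.inv(np.array(c['camera_from_world'])).round(3).tolist())
s=r.read_state(); print(s['time'],s['ee_pos'],s['eef_rot'],s['width'],r.tip_extent)
E
```

```text
top 598.7314987047482 -0.12048796451095295 [[-0.02, 0.996, -0.081, 0.496], [-1.0, -0.02, 0.003, 0.064], [0.001, 0.081, 0.997, 1.446], [0.0, 0.0, 0.0, 1.0]]
side 488.36178409018277 -0.01780217431449404 [[-0.69, 0.537, -0.485, 0.084], [-0.724, -0.505, 0.471, 0.582], [0.008, 0.676, 0.737, 0.897], [0.0, 0.0, 0.0, 1.0]]
0.1 [ 0.27944191 -0.55869808  0.24380256] [ 9.73236493e-01  2.29804900e-01 -1.74431260e-04 -6.37040394e-04] 0.0870881767272149 0.022
```

View pics/top0.png

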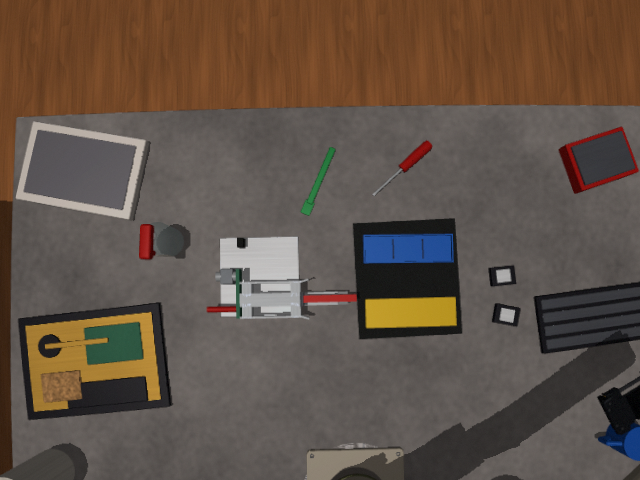

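View pics/side0.png

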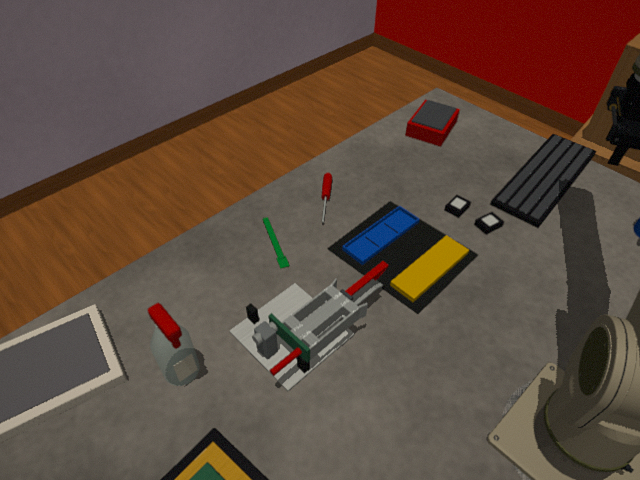

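Top view: blue tray at (408,249) and yellow at (410,312), both on the mat. Two fans sit at (502,275) and (505,315). The fork is at about (265,297), with its handle at (220,309) and its mouth to the right, towards -y. The pry bar (320,180), driver (403,167) and spray bottle (165,240) are out of the way. The side view agrees, and I see no third fan.

```bash
cat > seg.py <<'E'
from h import *
def masks(c):
    hsv=cv2.cvtColor(c['pixels'],cv2.COLOR_RGB2HSV); H,S,V=cv2.split(hsv)
    return dict(blue=(H>100)&(H<125)&(S>120)&(V>60),yellow=(H>20)&(H<32)&(S>180)&(V>110),red=((H<6)|(H>174))&(S>150)&(V>70),
      silver=(S<40)&(V>150),black=(V<40)&(S<120))
def blobs(m,box=None,amin=40,close=0):
    m=m.astype(np.uint8)
    if box: k=np.zeros_like(m); k[box[1]:box[3],box[0]:box[2]]=1; m=m*k
    if close: m=cv2.morphologyEx(m,cv2.MORPH_CLOSE,np.ones((close,close),np.uint8))
    cs,_=cv2.findContours(m,cv2.RETR_EXTERNAL,cv2.CHAIN_APPROX_NONE)
    return sorted([k for k in cs if cv2.contourArea(k)>amin],key=cv2.contourArea,reverse=True)
def rect(c,cnt,z):
    P=np.array([onz(c,*p[0],z)[:2] for p in cnt])*1000
    (x,y),(w,h),a=cv2.minAreaRect(P.astype(np.float32))
    if w<h: w,h,a=h,w,a+90
    a=(a+90)%180-90   # long axis yaw wrt world x
    return np.round([x,y,w,h],1),round(a%180,1)
E
python3 - <<'E'
from seg import *
c=cam('top'); m=masks(c)
def show(n,cs,z):
    for k in cs: print(n,cv2.boundingRect(k),*rect(c,k,z))
show('blue',blobs(m['blue'],(330,200,490,350),close=5)[:1],.017)
show('yellow',blobs(m['yellow'],(330,200,490,350),close=3)[:1],.017)
show('red',blobs(m['red'],(200,280,365,330),15),.075)
show('silver fan',blobs(m['silver'],(470,240,540,340),20),.02)
show('mat',blobs(m['black']|m['blue']|m['yellow'],(345,210,470,345),2000,5),.003)
show('black fan',blobs(m['black']|m['silver'],(480,255,528,330),100,5),.02)
show('plate',blobs((m['silver']),(200,225,320,330),100,3),.008)
im=cv2.resize(c['pixels'][225:345,190:380],None,fx=4,fy=4,interpolation=cv2.INTER_CUBIC)
cv2.imwrite('pics/turner.png',im[:,:,::-1])
im=c['pixels'][250:330,470:540]; print(cv2.cvtColor(im,cv2.COLOR_RGB2HSV)[25,20:50].tolist())
E
```

```text
blue (363, 233, 91, 31) [ 592.  -138.7  217.6   70.2] 89.5
yellow (365, 297, 92, 31) [ 438.7 -140.3  217.8   69.1] 89.9
red (304, 294, 53, 9) [477.3  51.5 119.1  16.1] 90.1
red (207, 306, 29, 6) [457.8 301.4  64.6  11.4] 89.1
silver fan (500, 308, 15, 14) [ 426.2 -372.9   31.5   28.3] 78.2
silver fan (497, 270, 13, 12) [ 520.6 -366.6   29.7   26.5] 88.6
mat (353, 219, 109, 120) [ 520.6 -135.7  279.3  249.2] 1.6
black fan (492, 304, 28, 22) [ 427.9 -369.4   62.3   44.8] 77.9
black fan (489, 266, 27, 20) [ 520.8 -363.7   62.6   44. ] 94.3
plate (220, 237, 83, 82) [529.  215.8 197.2 193.6] 90.1
plate (221, 285, 15, 19) [490.4 295.7  43.4  33.9] 179.4
[[120, 70, 11], [128, 54, 19], [150, 18, 29], [140, 26, 29], [140, 26, 29], [120, 15, 35], [150, 3, 97], [15, 3, 172], [0, 1, 171], [10, 4, 173], [0, 3, 173], [15, 3, 172], [0, 1, 173], [0, 1, 173], [0, 1, 173], [0, 3, 173], [10, 4, 175], [8, 6, 174], [15, 3, 173], [15, 3, 173], [30, 2, 121], [113, 28, 37], [128, 35, 29], [128, 39, 26], [135, 19, 27], [8, 16, 65], [13, 20, 90], [11, 22, 93], [8, 22, 94], [8, 22, 94]]
```

View pics/turner.png

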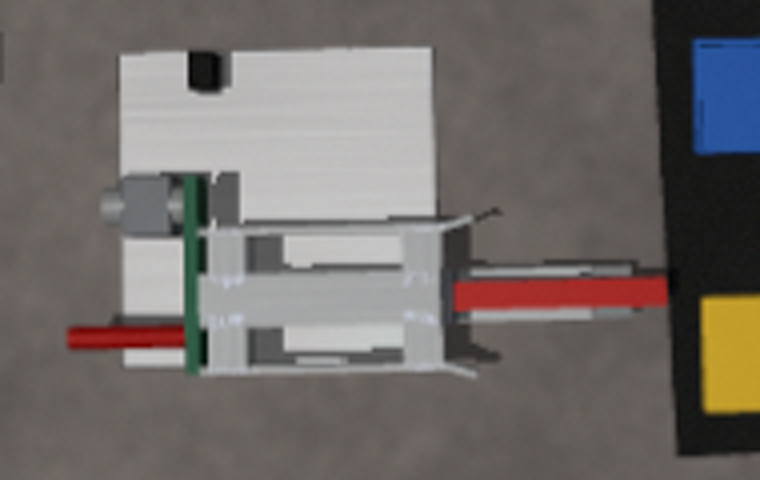

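Run:
```python
from h import *
c=cam('top')
C=lambda u,v:(190+u/4-.375,225+v/4-.375)
for n,p,z in (('plate TL',(120,54),.008),('plate TR(y-20,x+95)',(433,47),.008),('BL',(124,367),.008),('handle end',(67,338),.075),('handle in',(184,336),.075),('catch tip',(668,290),.08),('catch in',(453,295),.097),('wall+ L',(443,226),.096),('wall- L',(443,372),.096),('post L',(120,177),.086),('post bl',(120,236),.086),('tongue end',(632,294),.06)):
    print(n,onz(c,*C(*p),z).round(4))
go([.427,-.371,.10],np.radians(77.9))
```

```text
plate TL [0.6256 0.3149 0.008 ]
plate TR(y-20,x+95) [0.626  0.1253 0.008 ]
BL [0.4371 0.3141 0.008 ]
handle end [0.4569 0.3352 0.075 ]
handle in [0.457  0.2677 0.075 ]
catch tip [ 0.478  -0.0091  0.08  ]
catch in [0.4779 0.1127 0.097 ]
wall+ L [0.5167 0.1176 0.096 ]
wall- L [0.4348 0.1191 0.096 ]
post L [0.5482 0.3018 0.086 ]
post bl [0.5146 0.3021 0.086 ]
tongue end [0.4759 0.0107 0.06  ]
t 0.2 pos [ 0.2795 -0.5588  0.2441] w 0.0873 tooly yaw -1.107 tilt z [-0.     0.001 -1.   ] q7 -0.09
shift cm [ 21.59 -10.18  14.41]
turn about tool z 0.675 (alt -2.467 )
```

```bash
python3 -m jog '[[0,0,2.4,0.135,0],[0,0,2.4,0.135,0],[0,0,2.4,0.135,0],[0,0,2.4,0.135,0],[0,0,2.4,0.135,0],[0,0,0,0,0],[0,0,0,0,0],[0,0,0,0,0],[0,0,0,0,0],[0,0,0,0,0]]' 40; python3 -c "
from h import *
go([.427,-.371,.10],np.radians(77.9))"
```

```text
time: 1.2
ee_pos: [0.2802, -0.5601, 0.1239]
eef_rot: [0.994, -0.113, 0.001, 0.002]
ft_force: [0.5, -0.2, 0.7]
width: 0.0869
t 1.2 pos [ 0.2802 -0.5601  0.1239] w 0.0869 tooly yaw -1.797 tilt z [ 0.002 -0.003 -1.   ] q7 -0.75
shift cm [ 10.06 -21.73   2.36]
turn about tool z -0.015 (alt 3.127 )
```

```bash
python3 -m jog '[[1.6,-3.6,0.3,-0.01,0],[1.6,-3.6,0.3,0,0],[1.6,-3.6,0.3,0,0],[1.6,-3.6,0.3,0,0],[1.6,-3.6,0.3,0,0],[1.6,-3.6,0.3,0,0],[0,0,0,0,0],[0,0,0,0,0],[0,0,0,0,0],[0,0,0,0,0]]'; python3 -c "
from h import *
go([.427,-.371,.026],np.radians(77.9))"
```

```text
time: 2.2
ee_pos: [0.4261, -0.3684, 0.1122]
eef_rot: [0.994, -0.106, 0.006, 0.007]
ft_force: [-0.8, -0.0, -0.2]
width: 0.0874
t 2.2 pos [ 0.4261 -0.3684  0.1122] w 0.0874 tooly yaw -1.783 tilt z [ 0.01  -0.014 -1.   ] q7 -1.18
shift cm [0.03 0.13 8.62]
turn about tool z -0.001 (alt 3.141 )
```

```bash
python3 -m jog '[[0,0.1,2.5,0,0],[0,0,2.5,0,0],[0,0,2,0,0],[0,0,1.4,0,0],[0,0,0,0,0],[0,0,0,0,1],[0,0,0,0,1],[0,0,0,0,1],[0,0,0,0,1],[0,0,0,0,1]]' 20; python3 -c "
from h import *
go([.592,-.091,.12],np.radians(89.5))"
```

```text
time: 3.2
ee_pos: [0.4253, -0.3792, 0.0307]
eef_rot: [0.994, -0.111, 0.009, 0.01]
ft_force: [-0.0, -1.0, -0.5]
width: 0.0595
t 3.2 pos [ 0.4253 -0.3792  0.0307] w 0.0595 tooly yaw -1.793 tilt z [ 0.016 -0.022 -1.   ] q7 -1.19
shift cm [ 10.11 -31.62  -9.29]
turn about tool z -0.213 (alt 2.928 )
```

```bash
python3 -m jog '[[0,0,-1,0,1],[0,0,-2,0,1],[0,0,-2.2,0,1],[0,0,-2.2,-0.07,1],[0,0,-2,-0.07,1],[0,0,0,-0.06,1],[0,0,0,0,1],[0,0,0,0,1],[0,0,0,0,1],[0,0,0,0,1]]'; python3 -c "
from h import *
go([.592,-.091,.12],np.radians(89.5))"
```

```text
time: 4.2
ee_pos: [0.4241, -0.3768, 0.1341]
eef_rot: [1.0, -0.009, 0.009, 0.012]
ft_force: [0.8, 0.8, -0.3]
width: 0.0601
t 4.2 pos [ 0.4241 -0.3768  0.1341] w 0.0601 tooly yaw -1.589 tilt z [ 0.018 -0.024 -1.   ] q7 -0.98
shift cm [ 16.25 -28.91   1.03]
turn about tool z -0.01 (alt 3.132 )
```

```bash
python3 -m jog '[[1.6,-2.9,0,0,1],[1.6,-2.9,0,0,1],[1.6,-2.9,0,0,1],[1.6,-2.9,0,0,1],[1.6,-2.9,0,0,1],[1.6,-2.9,0,0,1],[1.6,-2.9,0,0,1],[1.6,-2.9,0,0,1],[1.6,-2.9,0,0,1],[1.6,-2.9,0,0,1]]';python3 -m jog '[[0,0,0,0,1],[0,0,0,0,1],[0,0,0,0,1],[0,0,0,0,1],[0,0,0,0,1],[0,0,0,0,1],[0,0,0,0,1],[0,0,0,0,1],[0,0,0,0,1],[0,0,0,0,1]]'; python3 -c "
from h import *
go([.592,-.091,.038],np.radians(89.5))"
```

```text
time: 5.2
ee_pos: [0.5924, -0.0857, 0.1255]
eef_rot: [1.0, -0.019, 0.005, 0.012]
ft_force: [0.1, -0.6, -0.7]
width: 0.0597
time: 6.2
ee_pos: [0.592, -0.0841, 0.124]
eef_rot: [1.0, -0.019, 0.004, 0.011]
ft_force: [0.2, -0.5, -1.0]
width: 0.0599
t 6.2 pos [ 0.592  -0.0841  0.124 ] w 0.0599 tooly yaw -1.608 tilt z [ 0.008 -0.022 -1.   ] q7 -1.65
shift cm [-0.05  0.5   8.61]
turn about tool z -0.029 (alt 3.113 )
```

```bash
python3 -m jog '[[0,0.4,2,-0.03,1],[0,0,2,0,1],[0,0,2,0,1],[0,0,1.5,0,1],[0,0,0.9,0,1],[0,0,0,0,1],[0,0,0,0,1],[0,0,0,0,1],[0,0,0,0,0.75],[0,0,0,0,0.5]]'; python3 -c "
from h import *
go([.592,-.091,.036],np.radians(89.5))"
```

```text
time: 7.2
ee_pos: [0.5955, -0.0899, 0.0408]
eef_rot: [1.0, -0.003, 0.007, 0.012]
ft_force: [-0.4, -0.8, 0.1]
width: 0.0598
t 7.2 pos [ 0.5955 -0.0899  0.0408] w 0.0598 tooly yaw -1.576 tilt z [ 0.014 -0.023 -1.   ] q7 -1.64
shift cm [-0.36  0.1   0.48]
turn about tool z 0.003 (alt -3.139 )
```

```bash
python3 -m jog '[[-0.35,0,0.3,0,1],[0,0,0.1,0,1],[0,0,0,0,0.2],[0,0,0,0,0.15],[0,0,0,0,0.15],[0,0,0,0,0.15],[0,0,-2,0,0.15],[0,0,-3,0,0.1],[0,0,-3,0,0],[0,0,-1,0,0]]'; python3 -c "
from seg import *
go([.521,-.366,.12],np.radians(94.3))
c=cam('top','t1.png'); m=masks(c)
for n,b,z in (('silver',(330,200,540,350),.02),):
  for k in blobs(m[n],b,20): print(n,*rect(c,k,z))
for k in blobs(m['yellow'],(330,200,490,350),close=3)[:1]: print(*rect(c,k,.017))"
```

```text
time: 8.2
ee_pos: [0.5894, -0.0877, 0.1279]
eef_rot: [1.0, -0.003, 0.005, 0.011]
ft_force: [0.1, 0.0, -0.2]
width: 0.0848
t 8.2 pos [ 0.5894 -0.0877  0.1279] w 0.0848 tooly yaw -1.576 tilt z [ 0.011 -0.023 -1.   ] q7 -1.61
shift cm [-6.7  27.85  1.34]
turn about tool z -0.08 (alt 3.061 )
silver [ 520.6 -366.6   29.7   26.5] 88.6
[438.4 -61.3  66.5  59.5] 178.7
```

```bash
python3 -m jog '[[-0.7,2.9,0,-0.02,0],[-0.7,2.9,0,-0.02,0],[-0.7,2.9,0,-0.02,0],[-0.7,2.9,0,-0.02,0],[-0.7,2.9,0,0,0],[-0.7,2.9,0,0,0],[-0.7,2.9,0,0,0],[-0.7,2.9,0,0,0],[-0.7,2.9,0,0,0],[-0.4,1.6,0,0,0]]'; python3 -c "
from h import *
go([.521,-.368,.026],np.radians(94.3))"
```

```text
time: 9.25
ee_pos: [0.5337, -0.3733, 0.1208]
eef_rot: [0.999, 0.043, -0.0, 0.008]
ft_force: [-0.4, -0.3, -1.0]
width: 0.0871
t 9.25 pos [ 0.5337 -0.3733  0.1208] w 0.0871 tooly yaw -1.485 tilt z [ 0.    -0.017 -1.   ] q7 -1.02
shift cm [-1.21 -0.8   9.47]
turn about tool z 0.01 (alt -3.131 )
```

```bash
python3 -m jog '[[-0.6,-0.4,1,0,0],[-0.6,-0.4,2,0,0],[0,0,2,0,0],[0,0,2,0,0],[0,0,1.5,0,0],[0,0,0.8,0,0],[0,0,0,0,0],[0,0,0,0,0],[0,0,0,0,0],[0,0,0,0,0]]'; python3 -c "
from h import *
go([.521,-.369,.026],np.radians(94.3))"
```

```text
time: 10.25
ee_pos: [0.5204, -0.3622, 0.0232]
eef_rot: [0.999, 0.044, -0.001, 0.007]
ft_force: [-0.7, -1.1, 1.5]
width: 0.087
t 10.25 pos [ 0.5204 -0.3622  0.0232] w 0.087 tooly yaw -1.483 tilt z [-0.001 -0.013 -1.   ] q7 -1.04
shift cm [ 0.    0.69 -0.27]
turn about tool z 0.013 (alt -3.129 )
```

```bash
python3 -m jog '[[0,0.6,-0.3,0,0],[0,0,0,0,0],[0,0,0,0,1],[0,0,0,0,1],[0,0,0,0,1],[0,0,0,0,1],[0,0,0,0,1],[0,0,-2,0,1],[0,0,-3,0,1],[0,0,-4,0,1]]' 20; python3 -c "
from h import *
go([.592,-.186,.12],np.radians(89.5))"
```

```text
time: 11.25
ee_pos: [0.5175, -0.3645, 0.1112]
eef_rot: [0.999, 0.044, -0.006, 0.003]
ft_force: [0.6, -0.2, -0.9]
width: 0.0596
t 11.25 pos [ 0.5175 -0.3645  0.1112] w 0.0596 tooly yaw -1.482 tilt z [-0.012 -0.006 -1.   ] q7 -1.01
shift cm [  8.99 -17.11  -1.07]
turn about tool z 0.098 (alt -3.044 )
```

```bash
python3 -m jog '[[1.1,-2.1,0,0.03,1],[1.1,-2.1,0,0.03,1],[1.1,-2.1,0,0.03,1],[1.1,-2.1,0,0,1],[1.1,-2.1,0,0,1],[1.1,-2.1,0,0,1],[1.1,-2.1,0,0,1],[1.1,-2.1,0,0,1],[0,0,0,0,1],[0,0,0,0,1]]'; python3 -c "
from h import *
go([.592,-.186,.037],np.radians(89.5))"
```

```text
time: 12.25
ee_pos: [0.6076, -0.1911, 0.116]
eef_rot: [1.0, -0.004, -0.002, 0.006]
ft_force: [0.2, -1.3, -0.1]
width: 0.0602
t 12.25 pos [ 0.6076 -0.1911  0.116 ] w 0.0602 tooly yaw -1.578 tilt z [-0.004 -0.012 -1.   ] q7 -1.44
shift cm [-1.54 -0.59  7.9 ]
turn about tool z 0.001 (alt -3.14 )
```

```bash
python3 -m jog '[[-0.75,-0.3,1,0,1],[-0.75,-0.3,1,0,1],[0,0,2,0,1],[0,0,2,0,1],[0,0,1.2,0,1],[0,0,0,0,1],[0,0,0,0,1],[0,0,0,0,1],[0,0,0,0,1],[0,0,0,0,1]]'; python3 -c "
from h import *
go([.592,-.188,.034],np.radians(89.5))"
```

```text
time: 13.25
ee_pos: [0.5899, -0.1918, 0.0434]
eef_rot: [1.0, -0.007, -0.001, 0.008]
ft_force: [0.2, -0.1, -0.4]
width: 0.06
t 13.25 pos [ 0.5899 -0.1918  0.0434] w 0.06 tooly yaw -1.585 tilt z [-0.001 -0.015 -1.   ] q7 -1.45
shift cm [ 0.2  -0.4   0.94]
turn about tool z -0.006 (alt 3.136 )
```

```bash
python3 -m jog '[[0.2,-0.3,0.4,0,1],[0,0,0.3,0,1],[0,0,0,0,1],[0,0,0,0,0.2],[0,0,0,0,0.15],[0,0,0,0,0.15],[0,0,0,0,0.15],[0,0,-2,0,0.15],[0,0,-3,0,0.1],[0,0,-4,0,0]]';  python3 -m jog '[[0,0,0,-0.14,0],[0,0,0,-0.14,0],[0,0,0,-0.14,0],[0,0,0,-0.14,0],[0,0,0,-0.14,0],[0,0,0,-0.14,0],[0,0,0,-0.14,0],[0,0,0,-0.14,0],[0,0,0,-0.14,0],[0,0,0,-0.14,0]]'; python3 -c "
from h import *
go([.45,-.05,.2],0)"
```

```text
time: 14.25
ee_pos: [0.5891, -0.1864, 0.123]
eef_rot: [1.0, -0.007, -0.005, 0.006]
ft_force: [0.2, -0.3, 0.2]
width: 0.0805
time: 15.25
ee_pos: [0.5929, -0.1878, 0.1321]
eef_rot: [0.752, 0.659, -0.005, 0.007]
ft_force: [-0.8, 0.3, -0.2]
width: 0.087
t 15.25 pos [ 0.5929 -0.1878  0.1321] w 0.087 tooly yaw -0.132 tilt z [ 0.002 -0.017 -1.   ] q7 -0.07
shift cm [ 11.67 -15.94  -7.05]
turn about tool z -0.132 (alt 3.01 )
```

```bash
python3 -c "
from h import *
go([.42,-.43,.22],0)"; python3 -m jog '[[0,0,-2,-0.06,0],[0,0,-2,-0.06,0],[2.6,1.6,-1,0,0],[2.6,1.6,-1,0,0],[2.6,1.6,-1,0,0],[2.6,1.6,0,0,0],[2.6,1.6,0,0,0],[2.6,1.6,0,0,0],[2.6,1.6,0,0,0],[2.6,1.6,0,0,0]]'
cat > look.py <<'E'
from seg import *
import sys
c=cam('top',sys.argv[1]+'.png'); m=masks(c)
for k in blobs(m['blue'],(330,200,490,350),200,5): print('blue',*rect(c,k,.017))
for k in blobs(m['yellow'],(330,200,490,350),200,3): print('yellow',*rect(c,k,.017))
for k in blobs(m['silver'],(330,200,540,350),20): print('silver',*rect(c,k,.026))
im=cv2.resize(c['pixels'][200:350,330:530],None,fx=3,fy=3,interpolation=cv2.INTER_CUBIC)
cv2.imwrite('pics/'+sys.argv[1]+'c.png',im[:,:,::-1])
go([.4387,-.1403,.12],0)
E
python3 look.py l1
```

```text
t 15.25 pos [ 0.5929 -0.1878  0.1321] w 0.087 tooly yaw -0.132 tilt z [ 0.002 -0.017 -1.   ] q7 -0.07
shift cm [-26.43 -13.93  -8.4 ]
turn about tool z -0.132 (alt 3.01 )
time: 16.25
ee_pos: [0.7247, 0.019, 0.2018]
eef_rot: [0.712, 0.702, -0.007, 0.008]
ft_force: [0.8, 0.4, 0.5]
width: 0.087
blue [ 590.7 -195.6  103.8   67.6] 88.9
yellow [ 439.2 -219.7   68.8   58. ] 0.9
silver [ 593.8 -189.1   31.4   26.3] 88.8
t 16.3 pos [0.7255 0.0256 0.201 ] w 0.087 tooly yaw -0.009 tilt z [ 0.002 -0.018 -1.   ] q7 -0.29
shift cm [-16.69 -28.55   8.34]
turn about tool z -0.009 (alt 3.133 )
```

View pics/l1c.png

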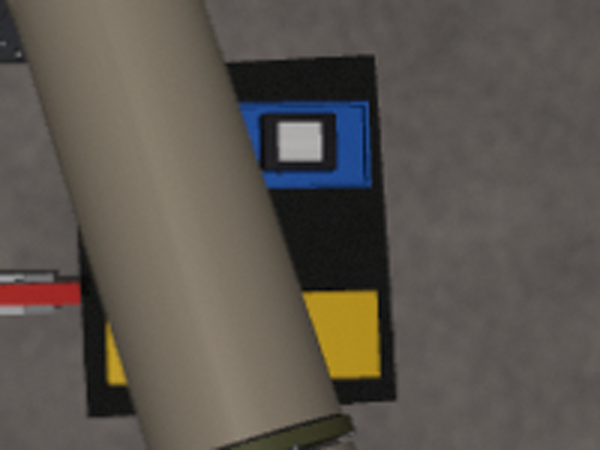

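```bash
python3 -m jog '[[-4,-3,0,0,0],[-4,-3,0,0,0],[-4,-3,0,0,0],[-4,-3,0,0,0],[-4,-3,0,0,0],[-4,-3,0,0,0],[-4,-3,0,0,0],[-4,-3,0,0,0],[-4,-3,0,0,0],[-4,-3,0,0,0]]'; python3 look.py l2
```

```text
time: 17.3
ee_pos: [0.4246, -0.3656, 0.2034]
eef_rot: [0.704, 0.71, -0.004, 0.005]
ft_force: [0.5, -0.5, 1.1]
width: 0.0869
blue [ 592.  -138.7  217.6   70.1] 89.5
yellow [ 438.8 -140.2  217.7   69.2] 90.1
silver [592.2 -90.7  31.2  28.6] 88.8
silver [ 593.8 -189.1   31.6   26.3] 88.8
t 17.35 pos [ 0.4181 -0.3739  0.2032] w 0.0871 tooly yaw -0.003 tilt z [-0.001 -0.016 -1.   ] q7 0.56
shift cm [23.5   2.01  7.95]
turn about tool z -0.003 (alt 3.139 )
```

View pics/l2c.png

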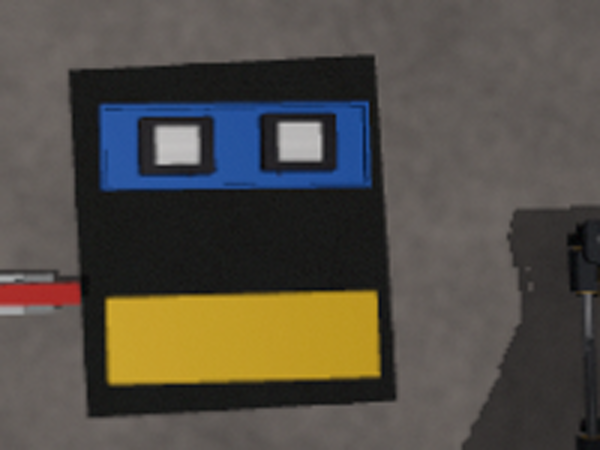

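```bash
python3 -m jog '[[3,0.25,0,0,0],[3,0.25,0.5,0,0],[3,0.25,0.5,0,0],[3,0.25,0.5,0,0],[3,0.25,0.5,0,0],[3,0.25,0.5,0,0],[3,0.25,0.5,0,0],[2.2,0.25,0.5,0,0],[0,0,1,0,0],[0,0,1,0,0]]'; python3 -c "
from h import *
go([.4388,-.1402,.027],0)"
```

```text
time: 18.35
ee_pos: [0.4386, -0.1399, 0.1441]
eef_rot: [0.712, 0.702, -0.007, 0.009]
ft_force: [-0.1, 0.0, -0.2]
width: 0.0868
t 18.35 pos [ 0.4386 -0.1399  0.1441] w 0.0868 tooly yaw -0.015 tilt z [ 0.003 -0.022 -1.   ] q7 0.12
shift cm [ 0.23 -0.02 11.71]
turn about tool z -0.015 (alt 3.126 )
```

```bash
python3 -m jog '[[0.1,0,2.5,-0.015,0],[0.1,0,2.5,0,0],[0,0,2.5,0,0],[0,0,2,0,0],[0,0,1.2,0,0],[0,0,0.5,0,0],[0,0,0,0,0],[0,0,0,0,0],[0,0,0,0,0],[0,0,0,0,0]]'; python3 -c "
from h import *
go([.4388,-.1402,.027],0)"
```

```text
time: 19.35
ee_pos: [0.4388, -0.1468, 0.0267]
eef_rot: [0.71, 0.704, -0.007, 0.01]
ft_force: [-0.2, 0.8, -0.5]
width: 0.087
t 19.35 pos [ 0.4388 -0.1468  0.0267] w 0.087 tooly yaw -0.008 tilt z [ 0.004 -0.024 -1.   ] q7 0.01
shift cm [ 0.66 -0.01 -0.05]
turn about tool z -0.008 (alt 3.133 )
```

```bash
python3 -m jog '[[0.6,0,0,0,0],[0,0,0,0,0],[0,0,0,0,1],[0,0,0,0,1],[0,0,0,0,1],[0,0,0,0,1],[0,0,0,0,1],[0,0,0,0,1],[0,0,0,0,1],[0,0,0,0,1]]' 30; python3 -c "
from h import *
go([.4388,-.1402,.09],0)"
```

```text
time: 20.35
ee_pos: [0.4393, -0.1407, 0.0271]
eef_rot: [0.71, 0.704, -0.007, 0.01]
ft_force: [-0.2, 0.9, 1.4]
width: 0.0675
t 20.35 pos [ 0.4393 -0.1407  0.0271] w 0.0675 tooly yaw -0.008 tilt z [ 0.005 -0.024 -1.   ] q7 0.0
shift cm [-0.11 -0.02 -6.29]
turn about tool z -0.008 (alt 3.133 )
```

```bash
python3 -m jog '[[0,0,-1,0,1],[0,0,-2,0,1],[0,0,-2,0,1],[0,0,-2,0,1],[0,2.2,0,0,1],[0,2.2,0,0,1],[0,2.2,0,0,1],[0,2.2,0,0,1],[0,2.2,0,0,1],[0,2.2,0,0,1]]';python3 -m jog '[[0,1.2,0,0,1],[0,0,0,0,1],[0,0,0,0,1],[0,0,0,0,1],[0,0,0,0,1],[0,0,0,0,1],[0,0,0,0,1],[0,0,0,0,1],[0,0,0,0,1],[0,0,0,0,1]]'; python3 -c "
from h import *
go([.592,-.1392,.041],-.008)"
```

```text
time: 21.35
ee_pos: [0.5727, -0.1411, 0.1063]
eef_rot: [0.711, 0.703, -0.008, 0.011]
ft_force: [0.1, 0.1, -0.7]
width: 0.0675
time: 22.35
ee_pos: [0.5844, -0.1413, 0.1083]
eef_rot: [0.711, 0.703, -0.008, 0.011]
ft_force: [0.2, 0.3, -1.5]
width: 0.0675
t 22.35 pos [ 0.5844 -0.1413  0.1083] w 0.0675 tooly yaw -0.011 tilt z [ 0.004 -0.026 -1.   ] q7 -0.06
shift cm [0.39 0.73 6.72]
turn about tool z -0.003 (alt 3.138 )
```

```bash
python3 -m jog '[[0.2,0.4,1.5,0,1],[0.2,0.3,1.5,0,1],[0,0,1.5,0,1],[0,0,1,0,1],[0,0,0.3,0,1],[0,0,0,0,1],[0,0,0,0,1],[0,0,0,0,1],[0,0,0,0,1],[0,0,0,0,1]]'; python3 -c "
from h import *
go([.592,-.1392,.041],-.008)"
```

```text
time: 23.35
ee_pos: [0.592, -0.1384, 0.0442]
eef_rot: [0.711, 0.703, -0.008, 0.01]
ft_force: [0.1, -0.3, -0.8]
width: 0.0681
t 23.35 pos [ 0.592  -0.1384  0.0442] w 0.0681 tooly yaw -0.011 tilt z [ 0.003 -0.025 -1.   ] q7 -0.11
shift cm [-0.07 -0.    0.32]
turn about tool z -0.003 (alt 3.139 )
```

```bash
python3 -m jog '[[-0.05,0,0.3,0,1],[0,0,0,0,1],[0,0,0,0,1],[0,0,0,0,0.15],[0,0,0,0,0.12],[0,0,0,0,0.1],[0,0,0,0,0.05],[0,0,0,0,0],[0,0,0,0,0],[0,0,0,0,0]]'; python3 -c "
from seg import *
go([.592,-.1387-.055,.027],-.008)
c=cam('side','s1.png'); im=cv2.resize(c['pixels'][160:330,300:520],None,fx=3,fy=3,interpolation=cv2.INTER_CUBIC); cv2.imwrite('pics/s1c.png',im[:,:,::-1])"
```

```text
time: 24.35
ee_pos: [0.5929, -0.1393, 0.0422]
eef_rot: [0.711, 0.703, -0.007, 0.011]
ft_force: [0.9, 0.1, -0.0]
width: 0.0862
t 24.35 pos [ 0.5929 -0.1393  0.0422] w 0.0862 tooly yaw -0.011 tilt z [ 0.005 -0.026 -1.   ] q7 -0.11
shift cm [-5.4  -0.04  1.66]
turn about tool z -0.003 (alt 3.139 )
```

View pics/s1c.png

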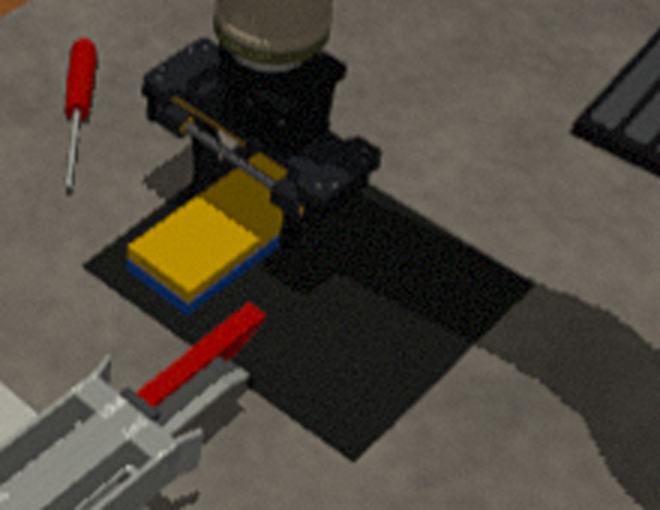

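Side view (crop): the yellow tray sits squarely on the blue one, with an even seam at about (185,285), and the gripper is open. Next I grip the pair near its rear end.

```bash
python3 -m jog '[[-1.5,0,0,0,0],[-1.5,0,0,0,0],[-1.5,0,0,0,0],[-1,0,0,0,0],[0,0,0.7,0,0],[0,0,0.6,0,0],[0,0,0,0,0],[0,0,0,0,0],[0,0,0,0,0],[0,0,0,0,0]]'; python3 -c "
from seg import *
go([.592,-.1387-.057,.027],-.008)"
```

```text
time: 25.4
ee_pos: [0.5917, -0.2001, 0.0288]
eef_rot: [0.711, 0.703, -0.008, 0.011]
ft_force: [-0.1, 0.4, 0.8]
width: 0.0873
t 25.4 pos [ 0.5917 -0.2001  0.0288] w 0.0873 tooly yaw -0.012 tilt z [ 0.004 -0.026 -1.   ] q7 -0.01
shift cm [0.45 0.03 0.17]
turn about tool z -0.004 (alt 3.138 )
```

```bash
python3 -m jog '[[0.4,0.05,0.2,0,0],[0,0,0,0,0],[0,0,0,0,1],[0,0,0,0,1],[0,0,0,0,1],[0,0,0,0,1],[0,0,0,0,1],[0,0,0,0,1],[0,0,0,0,1],[0,0,0,0,1]]' 50; python3 -c "
from seg import *
go([.477,-.197,.085],0)"
```

```text
time: 26.4
ee_pos: [0.5924, -0.195, 0.027]
eef_rot: [0.711, 0.703, -0.007, 0.011]
ft_force: [-0.5, 0.4, 0.2]
width: 0.0676
t 26.4 pos [ 0.5924 -0.195   0.027 ] w 0.0676 tooly yaw -0.01 tilt z [ 0.004 -0.026 -1.   ] q7 -0.02
shift cm [ -0.47 -11.52  -5.84]
turn about tool z -0.01 (alt 3.131 )
```

```bash
python3 -m jog '[[0,0,-0.5,0,1],[0,0,-1,0,1],[0,0,-1.5,0,1],[0,0,-1.5,0,1],[0,0,-1.2,0,1],[0,-1.5,0,0,1],[0,-2,0,0,1],[0,-2,0,0,1],[0,-2,0,0,1],[0,-2,0,0,1]]'; python3 -m jog '[[0,-1.5,0,0,1],[0,0,0,0,1],[0,0,0,0,1],[0,0,0,0,1],[0,0,0,0,1],[0,0,0,0,1],[0,0,0,0,1],[0,0,0,0,1],[0,0,0,0,1],[0,0,0,0,1]]'; python3 -c "
from seg import *
go([.477,-.197,.085],0)
c=cam('side','s2.png'); im=cv2.resize(c['pixels'][180:350,290:490],None,fx=4,fy=3.5,interpolation=cv2.INTER_CUBIC); cv2.imwrite('pics/s2c.png',im[:,:,::-1])
"
```

```text
time: 27.4
ee_pos: [0.4981, -0.1918, 0.0945]
eef_rot: [0.71, 0.704, -0.006, 0.014]
ft_force: [-0.4, 0.4, -2.6]
width: 0.0677
time: 28.4
ee_pos: [0.4843, -0.1917, 0.0982]
eef_rot: [0.71, 0.704, -0.005, 0.016]
ft_force: [-0.2, -0.5, -1.8]
width: 0.0678
t 28.4 pos [ 0.4843 -0.1917  0.0982] w 0.0678 tooly yaw -0.008 tilt z [ 0.016 -0.03  -0.999] q7 0.11
shift cm [-0.5  -0.75  1.33]
turn about tool z -0.008 (alt 3.134 )
```

View pics/s2c.png

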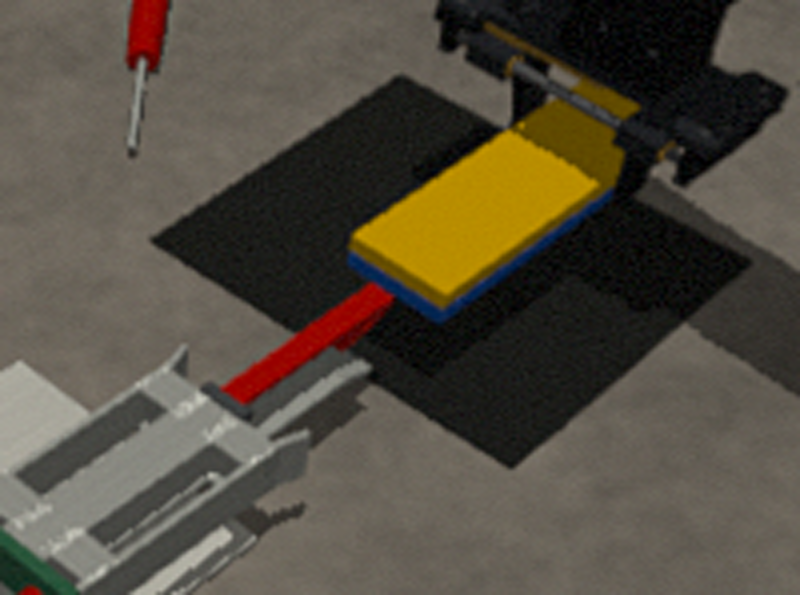

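Side view: the pair is held level and aligned in front of the fork. Its leading top corners are at about (352,238) and (440,300) in the crop, close to the catch tip at (390,290). I'll check the leading-edge height from those corners.

Run:
```python
from seg import *
c=cam('side'); s,p,Rm=st(); 
for dx,px in ((.034,(352,238)),(-.034,(441,300))):
    u,v=290+px[0]/4-.4,180+px[1]/3.5-.4
    o,d=ray(c,u,v); k=(-.0274-o[1])/d[1]; print('by y',(o+k*d).round(4))
    k=(p[0]+dx-o[0])/d[0]; print('by x',(o+k*d).round(4))
    print('proj expected',proj(c,[p[0]+dx,-.0274,.102]).round(1),'seen',u,v)
    print('proj rear top',[proj(c,[p[0]+dx,-.0274-.1,z]).round(1).tolist() for z in (.1,.102,.104)])
```

```text
by y [ 0.5165 -0.0274  0.0997]
by x [ 0.5182 -0.0298  0.0966]
proj expected [377.1 246.5] seen 377.6 247.6
proj rear top [[405.7, 225.4], [405.8, 224.8], [405.9, 224.1]]
by y [ 0.4516 -0.0274  0.0945]
by x [ 0.4502 -0.0251  0.0975]
proj expected [400.8 263.4] seen 399.85 265.31428571428575
proj rear top [[429.2, 240.9], [429.3, 240.3], [429.5, 239.7]]
```

```bash
python3 -m jog '[[0,-0.4,0.3,-0.008,1],[0,-0.3,0.3,0,1],[0,0,0.3,0,1],[0,0,0,0,1],[1.5,0,0,0,1],[1.5,0,0,0,1],[0,0,0,0,1],[0,0,0,0,1],[0,0,0,0,1],[0,0,0,0,1]]'; python3 -c "
from seg import *
go([.477,-.120,.087],0)
c=cam('side','s3.png'); im=cv2.resize(c['pixels'][200:330,290:450],None,fx=5,fy=4.5,interpolation=cv2.INTER_CUBIC); cv2.imwrite('pics/s3c.png',im[:,:,::-1])
"
```

```text
time: 29.5
ee_pos: [0.4766, -0.159, 0.0874]
eef_rot: [0.706, 0.708, -0.005, 0.016]
ft_force: [-0.3, -0.2, -2.9]
width: 0.0678
t 29.5 pos [ 0.4766 -0.159   0.0874] w 0.0678 tooly yaw 0.002 tilt z [ 0.016 -0.031 -0.999] q7 0.06
shift cm [ 3.9   0.05 -0.08]
turn about tool z 0.002 (alt -3.139 )
```

View pics/s3c.png

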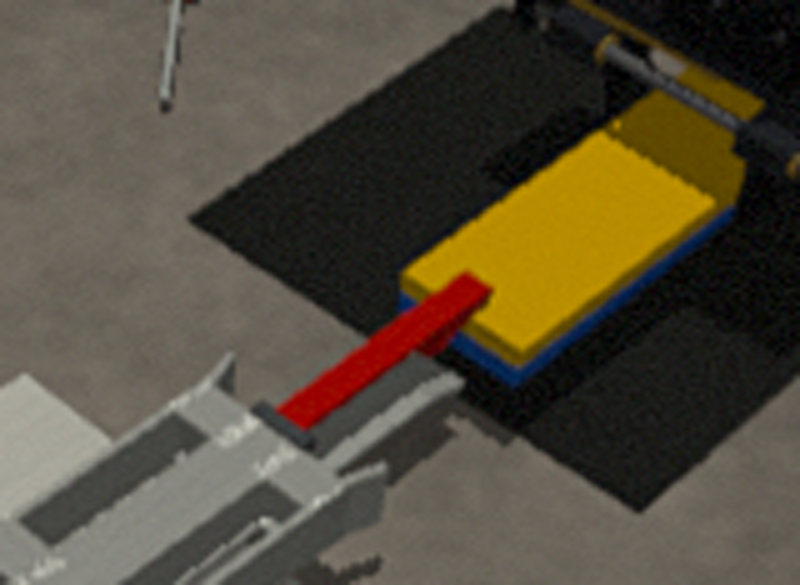

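Side view: the leading edge is just under the catch nose (450,320) and in front of the lower tongue (440,370). I'm sliding in.

```bash
python3 -m jog '[[1,0,0,0,1],[1,0,0,0,1],[1,0,0,0,1],[1,0,0,0,1],[1,0,0,0,1],[0,0,0,0,1],[0,0,0,0,1],[0,0,0,0,1],[0,0,0,0,1],[0,0,0,0,1]]'; python3 -c "
from seg import *
go([.477,.090,.086],0)"
```

```text
time: 30.55
ee_pos: [0.4765, -0.1047, 0.0857]
eef_rot: [0.706, 0.708, -0.005, 0.016]
ft_force: [0.5, 0.5, -3.1]
width: 0.0679
t 30.55 pos [ 0.4765 -0.1047  0.0857] w 0.0679 tooly yaw 0.002 tilt z [ 0.016 -0.031 -0.999] q7 -0.05
shift cm [19.46  0.09 -0.63]
turn about tool z 0.002 (alt -3.14 )
```

```bash
python3 -m jog '[[1,0.02,-0.05,0,1],[1,0.02,-0.05,0,1],[1,0.02,-0.05,0,1],[1,0,-0.05,0,1],[1,0,-0.03,0,1],[1,0,-0.03,0,1],[1,0,-0.03,0,1],[0,0,0,0,1],[0,0,0,0,1],[0,0,0,0,1]]'; python3 -c "
from seg import *
go([.477,.090,.086],0)
c=cam('side','s4.png'); im=cv2.resize(c['pixels'][220:350,260:420],None,fx=5,fy=4.5,interpolation=cv2.INTER_CUBIC); cv2.imwrite('pics/s4c.png',im[:,:,::-1])"
```

```text
time: 31.55
ee_pos: [0.4768, -0.0274, 0.0866]
eef_rot: [0.706, 0.708, -0.005, 0.016]
ft_force: [0.8, 0.2, -3.4]
width: 0.0675
t 31.55 pos [ 0.4768 -0.0274  0.0866] w 0.0675 tooly yaw 0.003 tilt z [ 0.016 -0.03  -0.999] q7 -0.22
shift cm [11.73  0.05 -0.3 ]
turn about tool z 0.003 (alt -3.138 )
```

View pics/s4c.png

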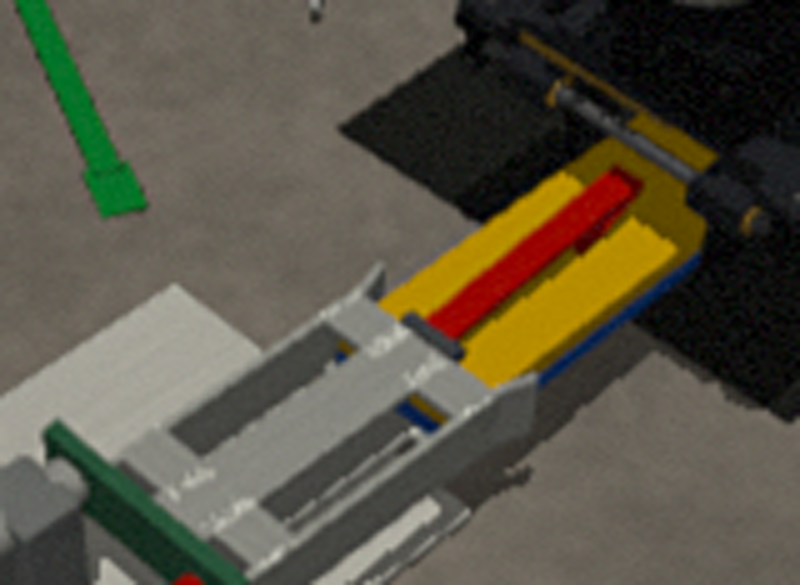

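Side view: the leading edge is inside the side walls (seen through the window at about (340,355) and (415,410)). The catch is riding on the yellow tray, and nothing is jamming.

```bash
python3 -m jog '[[1,0,-0.03,0,1],[1,0,-0.03,0,1],[1,0,-0.03,0,1],[1,0,-0.03,0,1],[1,0,-0.03,0,1],[1,0,-0.03,0,1],[1,0,-0.03,0,1],[1,0,-0.03,0,1],[0.5,0,-0.02,0,1],[0,0,0,0,1]]'; python3 -c "
from seg import *
go([.477,.090,.086],0)"; python3 -m jog '[[0.5,0,-0.02,0,1],[0.5,0,-0.02,0,1],[0.3,0,-0.02,0,1],[0,0,0,0,1],[0,0,0,0,1],[0,0,0,0,1],[0,0,0,0,1],[0,0,0,0,1],[0,0,0,0,1],[0,0,0,0,1]]';python3 -c "
from seg import *
go([.477,.090,.086],0)"
```

```text
time: 32.6
ee_pos: [0.4765, 0.0656, 0.0865]
eef_rot: [0.706, 0.708, -0.005, 0.016]
ft_force: [-0.3, 0.2, -3.4]
width: 0.0679
t 32.6 pos [0.4765 0.0656 0.0865] w 0.0679 tooly yaw 0.003 tilt z [ 0.016 -0.03  -0.999] q7 -0.44
shift cm [ 2.44  0.06 -0.02]
turn about tool z 0.003 (alt -3.139 )
time: 33.6
ee_pos: [0.4766, 0.078, 0.0866]
eef_rot: [0.707, 0.707, -0.005, 0.016]
ft_force: [0.1, -0.5, -3.2]
width: 0.0676
t 33.6 pos [0.4766 0.078  0.0866] w 0.0676 tooly yaw 0.0 tilt z [ 0.015 -0.031 -0.999] q7 -0.47
shift cm [1.2  0.04 0.03]
turn about tool z 0.0 (alt -3.141 )
```

```bash
python3 -m jog '[[0.5,0,-0.02,0,1],[0.5,0,-0.02,0,1],[0.3,0,0,0,1],[0,0,0,0,1],[0,0,0,0,1],[0,0,0,0,1],[0,0,0,0,1],[0,0,0,0,1],[0,0,0,0,1],[0,0,0,0,1]]';python3 -c "
from seg import *
go([.477,.090,.086],0)
c=cam('side','s5.png'); im=cv2.resize(c['pixels'][220:350,260:420],None,fx=5,fy=4.5,interpolation=cv2.INTER_CUBIC); cv2.imwrite('pics/s5c.png',im[:,:,::-1])"
```

```text
time: 34.6
ee_pos: [0.4766, 0.0893, 0.0867]
eef_rot: [0.707, 0.707, -0.008, 0.018]
ft_force: [0.0, -2.2, -3.2]
width: 0.0677
t 34.6 pos [0.4766 0.0893 0.0867] w 0.0677 tooly yaw -0.0 tilt z [ 0.015 -0.036 -0.999] q7 -0.5
shift cm [0.07 0.03 0.07]
turn about tool z -0.0 (alt 3.141 )
```

View pics/s5c.png

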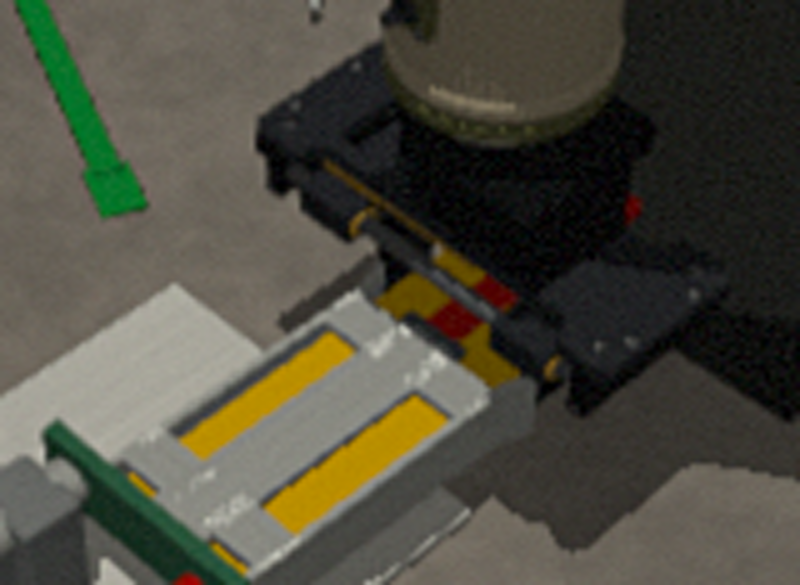

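```bash
python3 -m jog '[[0.3,0,0,0,1],[0.3,0,0,0,1],[0,0,0,0,1],[0,0,0,0,1],[0,0,0,0,1],[0,0,0,0,1],[0,0,0,0,1],[0,0,0,0,1],[0,0,0,0,1],[0,0,0,0,1]]';python3 -c "
from seg import *
go([.477,.090,.086],0)"
```

```text
time: 35.65
ee_pos: [0.4767, 0.0891, 0.0866]
eef_rot: [0.708, 0.705, -0.012, 0.021]
ft_force: [-1.0, -3.1, -2.0]
width: 0.0676
t 35.65 pos [0.4767 0.0891 0.0866] w 0.0676 tooly yaw -0.004 tilt z [ 0.013 -0.046 -0.999] q7 -0.52
shift cm [0.09 0.03 0.06]
turn about tool z -0.004 (alt 3.137 )
```

```bash
python3 -m jog '[[0,0,0,0,0],[0,0,0,0,0],[0,0,0,0,0],[-0.4,0,0,0,0],[0,0,0,0,0],[0,0,-1,0,0],[-0.1,0,-2,0,0],[-0.2,0,-3,0,0],[-0.2,0,-3,0,0],[-0.2,0,-3,0,0]]';python3 -m jog '[[-3,0,-1,0,0],[-4,0,0,0,0],[-4,0,0,0,0],[-4,0,0,0,0],[-4,0,0,0,0],[0,0,0,0,0],[0,0,0,0,0],[0,0,0,0,0],[0,0,0,0,0],[0,0,0,0,0]]';python3 -c "
from seg import *
go([.457,.303,.2],0)
c=cam('side','s6.png'); im=cv2.resize(c['pixels'][220:350,260:420],None,fx=5,fy=4.5,interpolation=cv2.INTER_CUBIC); cv2.imwrite('pics/s6c.png',im[:,:,::-1])"
```

```text
time: 36.65
ee_pos: [0.4732, 0.0863, 0.2109]
eef_rot: [0.707, 0.707, -0.011, 0.017]
ft_force: [0.4, 0.2, -0.3]
width: 0.087
time: 37.65
ee_pos: [0.476, -0.1026, 0.2413]
eef_rot: [0.703, 0.711, -0.005, 0.022]
ft_force: [-0.4, -0.5, -0.9]
width: 0.0873
t 37.65 pos [ 0.476  -0.1026  0.2413] w 0.0873 tooly yaw 0.011 tilt z [ 0.024 -0.039 -0.999] q7 0.08
shift cm [40.7  -1.56  2.49]
turn about tool z 0.011 (alt -3.131 )
```

View pics/s6c.png

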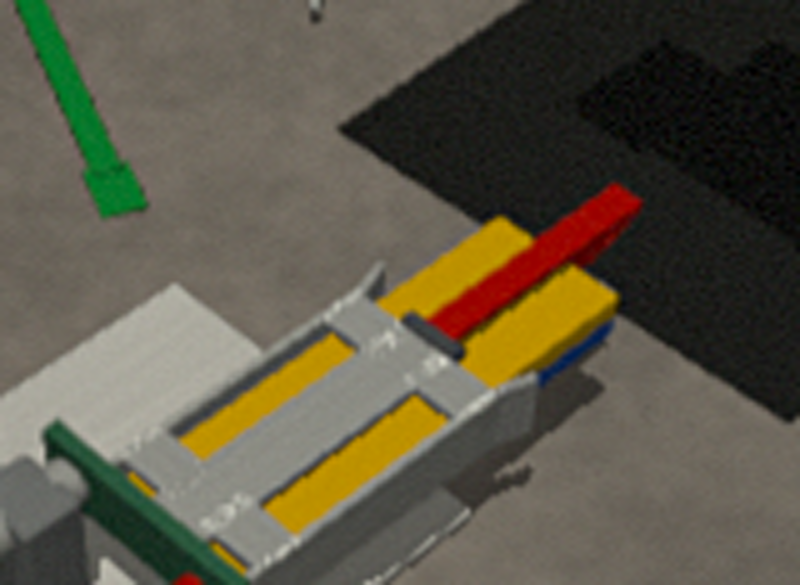

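Run:
```python
import sys
from seg import *
ims={n:cv2.imread(f'pics/{n}.png')[:,:,::-1].copy() for n in ('side0','s3','s4','s6')}
for n,im in ims.items():
    k=blobs(masks({'pixels':im})['red'],(320,225,400,310),30)
    print(n,[(cv2.boundingRect(q),q[q[:,0,1].argmin()][0].tolist(),q[q[:,0,0].argmax()][0].tolist()) for q in k[:2]])
c=cam('side')
t=np.array([.532,.145,0])
for a in (0,.06,.12,.2):
  e=[]
  for y,z in ((-152,20),(-116,3.5)):
    dy,dz=(y+30)/1000,(z-20)/1000
    Y=dy*np.cos(a)+dz*np.sin(a); Z=-dy*np.sin(a)+dz*np.cos(a)
    e.append(proj(c,[.477,.145-.03+Y,.095+Z]).round(1).tolist())
  print(a,e)
for nm,z in (('yellow top rear',.089),('seam rear',.075),('blue bottom',.061)):
  print(nm,[proj(c,[.477-.034,.1454-.108+d,z]).round(1).tolist() for d in (0,.005,.01)])
im=cv2.resize(c['pixels'][250:310,340:400],None,fx=10,fy=10,interpolation=cv2.INTER_CUBIC); cv2.imwrite('pics/s7c.png',im[:,:,::-1])
```

```text
side0 [((345, 261, 43, 35), [381, 261], [387, 266])]
s3 [((345, 261, 43, 34), [382, 261], [387, 264])]
s4 [((345, 257, 43, 38), [383, 257], [387, 262])]
s6 [((345, 261, 44, 35), [381, 261], [388, 264])]
0 [[384.8, 263.6], [373.0, 277.2]]
0.06 [[385.1, 261.4], [373.5, 275.5]]
0.12 [[385.3, 259.4], [373.9, 273.8]]
0.2 [[385.3, 256.8], [374.3, 271.7]]
yellow top rear [[382.9, 285.4], [381.3, 286.6], [379.7, 287.9]]
seam rear [[382.1, 289.4], [380.6, 290.7], [379.0, 292.0]]
blue bottom [[381.4, 293.4], [379.9, 294.7], [378.4, 296.0]]
```

View pics/s7c.png

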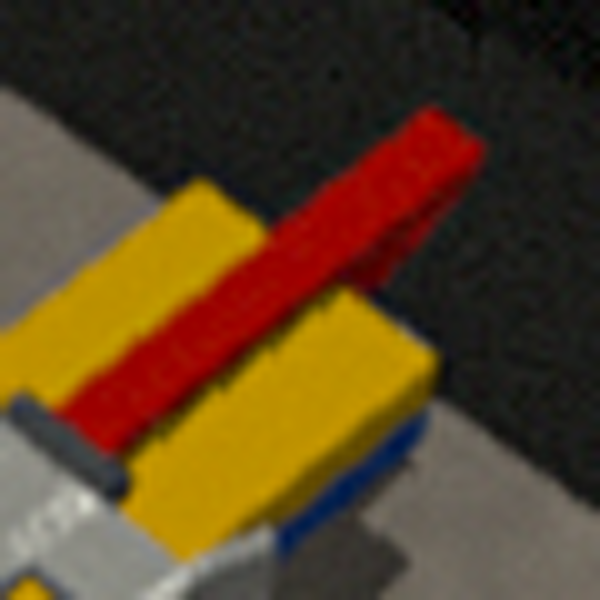

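Crop: the catch tip is back at its initial pixel (row 261 as at the start), the nose hangs behind the trays, and the rear corners match where I expected them within 1 px. Loaded and latched, so the handle is next.

```bash
python3 -m jog '[[3.3,-0.15,0,0,0],[3.3,-0.15,0,0,0],[3.3,-0.15,0,0,0],[3.3,-0.15,0,0,0],[3.3,-0.15,0,0,0],[3.3,-0.15,0,0,0],[3.3,-0.15,0,0,0],[3.3,-0.15,0,0,0],[3.3,-0.15,0,0,0],[3.3,-0.15,0,0,0]]';python3 -m jog '[[3.3,0,0,0,0],[3.3,0,0,0,0],[0,0,0,0,0],[0,0,0,0,0],[0,0,0,0,0],[0,0,0,0,0],[0,0,0,0,0],[0,0,0,0,0],[0,0,0,0,0],[0,0,0,0,0]]';python3 -c "
from seg import *
c=cam('top'); 
print('spray base', onz(c,172,240,0).round(3), onz(c,147,241,.19).round(3))
go([.457,.305,.13],0)"
```

```text
time: 38.75
ee_pos: [0.4565, 0.2376, 0.2278]
eef_rot: [0.705, 0.709, -0.005, 0.024]
ft_force: [0.2, -0.4, 0.3]
width: 0.0869
time: 39.75
ee_pos: [0.4543, 0.3086, 0.2249]
eef_rot: [0.704, 0.71, -0.005, 0.023]
ft_force: [-0.1, -0.0, 0.2]
width: 0.0869
spray base [0.624 0.434 0.   ] [0.606 0.439 0.19 ]
t 39.8 pos [0.4543 0.3087 0.2249] w 0.0872 tooly yaw 0.01 tilt z [ 0.026 -0.04  -0.999] q7 -0.9
shift cm [0.01 0.02 9.5 ]
turn about tool z 0.01 (alt -3.132 )
```

```bash
python3 -m jog '[[0,0,1,0,0.55],[0,0,2,0,0.55],[0,0,2,0,0.55],[0,0,2,0,0.55],[0,0,0,0,0.55],[0,0,0,0,0.55],[0,0,0,0,0.55],[0,0,0,0,0.55],[0,0,0,0,0.55],[0,0,0,0,0.55]]' 30;python3 -c "
from seg import *
go([.457,.305,.078],0)"
```

```text
time: 40.8
ee_pos: [0.4568, 0.3065, 0.153]
eef_rot: [0.704, 0.71, -0.003, 0.024]
ft_force: [-0.4, -0.3, 0.4]
width: 0.0393
t 40.8 pos [0.4568 0.3065 0.153 ] w 0.0393 tooly yaw 0.01 tilt z [ 0.029 -0.038 -0.999] q7 -0.95
shift cm [ 0.14 -0.19  7.5 ]
turn about tool z 0.01 (alt -3.132 )
```

```bash
python3 -m jog '[[0.1,-0.1,2,0,0.55],[0.1,-0.1,2,0,0.55],[0,0,2,0,0.55],[0,0,1.4,0,0.55],[0,0,0,0,0.55],[0,0,0,0,0.55],[0,0,0,0,0.55],[0,0,0,0,0.55],[0,0,0,0,0.55],[0,0,0,0,0.55]]' 30;python3 -c "
from seg import *
go([.457,.305,.078],0)"
```

```text
time: 41.8
ee_pos: [0.46, 0.3079, 0.0822]
eef_rot: [0.704, 0.71, 0.001, 0.025]
ft_force: [-0.4, 0.9, 0.5]
width: 0.0393
t 41.8 pos [0.46   0.3079 0.0822] w 0.0393 tooly yaw 0.009 tilt z [ 0.037 -0.034 -0.999] q7 -1.02
shift cm [-0.28 -0.32  0.41]
turn about tool z 0.009 (alt -3.132 )
```

```bash
python3 -m jog '[[0,-0.25,0.3,0,0.55],[0,0,0,0,1],[0,0,0,0,1],[0,0,0,0,1],[0,0,0,0,1],[0,0,0,0,1],[0,0,0,0,1],[0,0,0,0,1],[0,0,0,0,1],[0,0,0,0,1]]' 30;python3 -c "
from seg import *
go([.457,.305,.078],0)"
```

```text
time: 42.8
ee_pos: [0.4559, 0.3079, 0.079]
eef_rot: [0.704, 0.71, -0.0, 0.025]
ft_force: [-1.6, -0.3, 2.0]
width: 0.0131
t 42.8 pos [0.4559 0.3079 0.079 ] w 0.0131 tooly yaw 0.01 tilt z [ 0.035 -0.035 -0.999] q7 -1.02
shift cm [-0.28  0.1   0.11]
turn about tool z 0.01 (alt -3.132 )
```

```bash
cat > sw.py <<'E'
from h import *
s,p,Rm=st(); X0,Z0=.532,.075
g=p+Rm[:,2]*.003
dx,dz=g[0]-X0,g[2]-Z0
th=np.arctan2(dz,-dx); rad=np.hypot(dx,dz)
print('t',s['time'],'theta deg',np.degrees(th).round(1),'rad',rad.round(4),'y',g[1].round(4),'F',np.round(s['ft_force'],1),'tilt',Rm[:2,2].round(3),'w',round(s['width'],4))
E
python3 -m jog '[[0,0.02,-0.59,0,1],[0,0.07,-0.58,0,1],[0,0.11,-0.58,0,1],[0,0.16,-0.57,0,1],[0,0.20,-0.55,0,1],[0,0.25,-0.53,0,1],[0,0.29,-0.51,0,1],[0,0.33,-0.49,0,1],[0,0.36,-0.46,0,1],[0,0.40,-0.43,0,1]]'; python3 sw.py
```

```text
time: 43.8
ee_pos: [0.4737, 0.3079, 0.1323]
eef_rot: [0.704, 0.71, -0.005, 0.022]
ft_force: [-5.5, -1.5, -9.2]
width: 0.013
t 43.8 theta deg 43.0 rad 0.0796 y 0.3078 F [-5.5 -1.5 -9.2] tilt [ 0.025 -0.038] w 0.013
```

```bash
python3 -m jog '[[0,0.46,-0.38,0,1],[0,0.49,-0.36,0,1],[0,0.52,-0.33,0,1],[0,0.54,-0.29,0,1],[0,0.56,-0.25,0,1],[0,0.58,-0.20,0,1],[0,0.60,-0.15,0,1],[0,0.60,-0.11,0,1],[0,0.61,-0.06,0,1],[0,0.61,-0.01,0,1]]'; python3 sw.py
```

```text
time: 44.8
ee_pos: [0.5205, 0.3083, 0.1624]
eef_rot: [0.701, 0.712, -0.018, 0.02]
ft_force: [-7.6, -3.9, 2.8]
width: 0.0131
t 44.8 theta deg 82.2 rad 0.0852 y 0.3081 F [-7.6 -3.9  2.8] tilt [ 0.005 -0.054] w 0.0131
```

```bash
python3 -m jog '[[0,0.6,0.25,0,1],[0,0.6,0.2,0,1],[0,0.6,0.15,0,1],[0,0.6,0.15,0,1],[0,0.6,0.2,0,1],[0,0.6,0.25,0,1],[0,0.55,0.3,0,1],[0,0.55,0.35,0,1],[0,0.5,0.4,0,1],[0,0.5,0.4,0,1]]'; python3 sw.py
```

```text
time: 45.8
ee_pos: [0.5797, 0.3085, 0.1497]
eef_rot: [0.702, 0.712, -0.019, 0.022]
ft_force: [-6.5, -1.4, -4.5]
width: 0.013
t 45.8 theta deg 123.6 rad 0.0862 y 0.3083 F [-6.5 -1.4 -4.5] tilt [ 0.004 -0.057] w 0.013
```

```bash
python3 -m jog '[[0,0.3,0.45,0,1],[0,0.3,0.5,0,1],[0,0.27,0.5,0,1],[0,0.24,0.5,0,1],[0,0.2,0.5,0,1],[0,0.18,0.5,0,1],[0,0.15,0.5,0,1],[0,0.12,0.5,0,1],[0,0.1,0.5,0,1],[0,0.08,0.5,0,1]]'; python3 sw.py
```

```text
time: 46.8
ee_pos: [0.6049, 0.3082, 0.1028]
eef_rot: [0.702, 0.711, -0.014, 0.023]
ft_force: [-1.9, 1.2, 1.2]
width: 0.0132
t 46.8 theta deg 161.3 rad 0.0771 y 0.3081 F [-1.9  1.2  1.2] tilt [ 0.013 -0.052] w 0.0132
```

```bash
python3 -m jog '[[0,0.1,0.5,0,1],[0,0.05,0.5,0,1],[0,0,0.5,0,1],[0,0,0.4,0,1],[0,0,0.3,0,1],[0,0,0.2,0,1],[0,0,0.1,0,1],[0,0,0,0,1],[0,0,0,0,1],[0,0,0,0,1]]'; python3 sw.py
python3 -c "
from seg import *
c=cam('side','s8.png'); im=cv2.resize(c['pixels'][180:380,220:440],None,fx=3.5,fy=3,interpolation=cv2.INTER_CUBIC); cv2.imwrite('pics/s8c.png',im[:,:,::-1])"
```

```text
time: 47.8
ee_pos: [0.6058, 0.3086, 0.0895]
eef_rot: [0.702, 0.712, -0.013, 0.025]
ft_force: [-2.8, 0.2, 4.6]
width: 0.013
t 47.8 theta deg 171.1 rad 0.0748 y 0.3084 F [-2.8  0.2  4.6] tilt [ 0.018 -0.054] w 0.013
```

View pics/s8c.png

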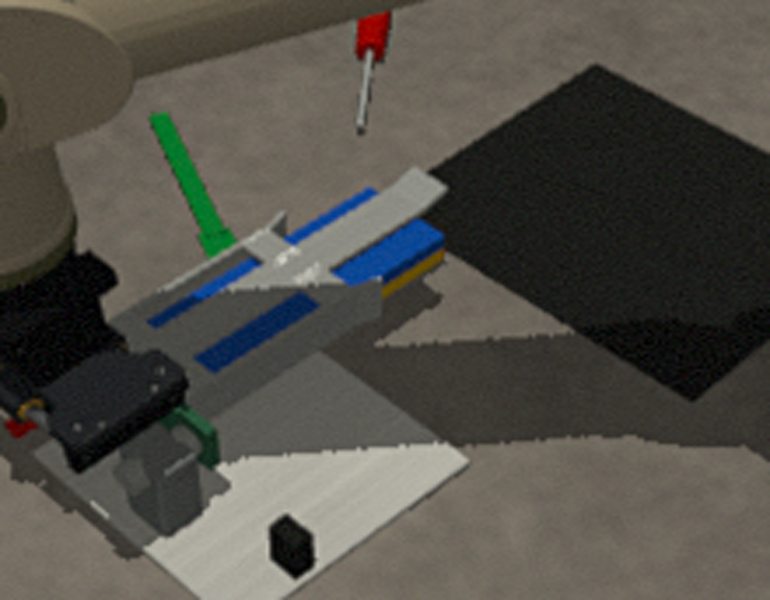

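Side view: the fork lies on the +x side with blue on top and yellow below, and the trays are still inside (rear corner at about (440,245)). I'll press it home and release.

```bash
python3 -m jog '[[0,0,0.6,0,1],[0,0,0.6,0,1],[0,0,0.3,0,1],[0,0,0,0,0.6],[0,0,0,0,0.55],[0,0,0,0,0.55],[0,0,-1,0,0.55],[0,0,-2,0,0.55],[0,0,-3,0,0.5],[0,0,-3,0,0.5]]'; python3 sw.py; python3 -c "
from h import *
go([.587,-.13,.2],0)"
```

```text
time: 48.85
ee_pos: [0.6043, 0.3111, 0.1737]
eef_rot: [0.703, 0.711, -0.015, 0.027]
ft_force: [-0.1, -0.1, 0.4]
width: 0.0424
t 48.85 theta deg 127.1 rad 0.12 y 0.3109 F [-0.1 -0.1  0.4] tilt [ 0.017 -0.06 ] w 0.0424
t 48.85 pos [0.6043 0.3111 0.1737] w 0.0424 tooly yaw 0.012 tilt z [ 0.017 -0.06  -0.998] q7 -0.84
shift cm [-44.16  -2.22  -0.  ]
turn about tool z 0.012 (alt -3.129 )
```

```bash
python3 -m jog '[[-2.2,-0.2,-0.3,0.01,0],[-2.2,-0.2,-0.3,0,0],[-2.2,-0.2,-0.3,0,0],[-2.2,-0.2,-0.3,0,0],[-2.2,-0.2,0,0,0],[-2.2,-0.2,0,0,0],[-2.2,-0.2,0,0,0],[-2.2,-0.2,0,0,0],[-2.2,0,0,0,0],[-1.8,0,0,0,0]]'; python3 -c "
from h import *
go([.587,.087,.084],0)"
```

```text
time: 49.85
ee_pos: [0.59, 0.0926, 0.2076]
eef_rot: [0.705, 0.709, -0.01, 0.029]
ft_force: [0.5, 0.2, 0.4]
width: 0.0868
t 49.85 pos [0.59   0.0926 0.2076] w 0.0868 tooly yaw 0.006 tilt z [ 0.027 -0.054 -0.998] q7 -0.49
shift cm [ 0.11 -0.64 12.36]
turn about tool z 0.006 (alt -3.135 )
```

```bash
python3 -m jog '[[0,-0.3,2,0.006,0],[0,-0.3,2,0,0],[0,0,2,0,0],[0,0,2,0,0],[0,0,1,0,0],[0,0,0,0,0],[0,0,0,0,0],[0,0,0,0,0],[0,0,0,0,0],[0,0,0,0,0]]'; python3 -c "
from h import *
go([.587,.087,.084],0)"
```

```text
time: 50.85
ee_pos: [0.5905, 0.0828, 0.1213]
eef_rot: [0.709, 0.704, -0.007, 0.032]
ft_force: [0.1, -0.4, -0.0]
width: 0.0868
t 50.85 pos [0.5905 0.0828 0.1213] w 0.0868 tooly yaw -0.007 tilt z [ 0.035 -0.056 -0.998] q7 -0.54
shift cm [ 0.62 -0.48  3.68]
turn about tool z -0.007 (alt 3.135 )
```

```bash
python3 -m jog '[[0.3,-0.25,0.8,0,0],[0.2,-0.2,0.8,0,0],[0,0,0.8,0,0],[0,0,0.8,0,0],[0,0,0.3,0,0],[0,0,0,0,0],[0,0,0,0,0],[0,0,0,0,0],[0,0,0,0,0],[0,0,0,0,0]]'; python3 -c "
from h import *
go([.587,.086,.084],0)"
```

```text
time: 51.85
ee_pos: [0.5871, 0.0863, 0.083]
eef_rot: [0.709, 0.704, -0.007, 0.032]
ft_force: [-0.1, -0.4, 0.3]
width: 0.0872
t 51.85 pos [0.5871 0.0863 0.083 ] w 0.0872 tooly yaw -0.007 tilt z [ 0.036 -0.056 -0.998] q7 -0.58
shift cm [-0.04 -0.   -0.09]
turn about tool z -0.007 (alt 3.135 )
```

Now grip and take a first short pull.

```bash
python3 -m jog '[[0,0,0,0,1],[0,0,0,0,1],[0,0,0,0,1],[0,0,0,0,1],[0,0,0,0,1],[0,0,0,0,1],[0,0,0,0,1],[-0.5,0,0.02,0,1],[-1,0,0.05,0,1],[-1,0,0.05,0,1]]' 50; python3 -c "
from h import *
s,p,Rm=st(); print(np.round(s['ft_force'],1))
go([.587,-.16,.084],0)"
```

```text
time: 52.85
ee_pos: [0.5869, 0.0617, 0.0834]
eef_rot: [0.709, 0.705, -0.006, 0.032]
ft_force: [1.7, 0.7, -1.9]
width: 0.068
[ 1.7  0.7 -1.9]
t 52.85 pos [0.5869 0.0617 0.0834] w 0.068 tooly yaw -0.005 tilt z [ 0.037 -0.054 -0.998] q7 -0.53
shift cm [-22.14   0.11   1.13]
turn about tool z -0.005 (alt 3.137 )
```

```bash
python3 -m jog '[[-1.2,0,0.07,0,1],[-1.2,0,0.07,0,1],[-1.2,0,0.07,0,1],[-1.2,0,0.07,0,1],[-1.2,0,0.07,0,1],[-1.2,0,0.07,0,1],[-1.2,0,0.07,0,1],[-1.2,0,0.07,0,1],[-1.2,0,0.07,0,1],[-1.2,0,0.07,0,1]]'; python3 -c "
from h import *
s,p,Rm=st(); print(np.round(s['ft_force'],1))
go([.587,-.20,.084],0)"
```

```text
time: 53.85
ee_pos: [0.5856, -0.0716, 0.0825]
eef_rot: [0.71, 0.704, -0.007, 0.032]
ft_force: [-0.2, 0.5, -3.5]
width: 0.0679
[-0.2  0.5 -3.5]
t 53.85 pos [ 0.5856 -0.0716  0.0825] w 0.0679 tooly yaw -0.007 tilt z [ 0.036 -0.055 -0.998] q7 -0.29
shift cm [-12.82   0.24   0.56]
turn about tool z -0.007 (alt 3.134 )
```

```bash
python3 -m jog '[[-1.3,0.02,0.07,0,1],[-1.3,0.02,0.07,0,1],[-1.3,0.02,0.07,0,1],[-1.3,0.02,0.07,0,1],[-1.3,0.02,0.07,0,1],[-1.3,0.02,0.07,0,1],[-1.3,0.02,0.07,0,1],[-1.3,0.02,0.07,0,1],[-0.9,0,0.05,0,1],[0,0,0,0,1]]'; python3 -c "
from h import *
s,p,Rm=st(); print(np.round(s['ft_force'],1))
go([.587,-.195,.028],0)
c=cam('side','s9.png'); im=cv2.resize(c['pixels'][180:330,290:490],None,fx=4,fy=3.8,interpolation=cv2.INTER_CUBIC); cv2.imwrite('pics/s9c.png',im[:,:,::-1])"
```

```text
time: 54.85
ee_pos: [0.5847, -0.199, 0.0817]
eef_rot: [0.711, 0.703, -0.009, 0.032]
ft_force: [0.7, 0.2, -2.9]
width: 0.068
[ 0.7  0.2 -2.9]
t 54.85 pos [ 0.5847 -0.199   0.0817] w 0.068 tooly yaw -0.01 tilt z [ 0.033 -0.057 -0.998] q7 -0.07
shift cm [0.7  0.05 5.34]
turn about tool z -0.01 (alt 3.131 )
```

View pics/s9c.png

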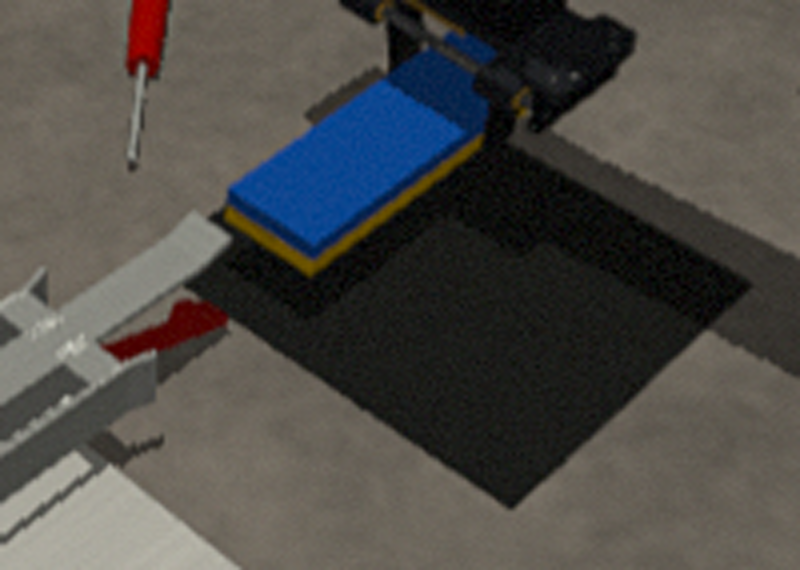

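Side view: the pair is clear of the fork, blue on top and the seam closed. The catch hangs open at (170,330), and the pair is over the mat. I'm lowering it.

```bash
python3 -m jog '[[0.4,0.1,1,0,1],[0.3,0.1,1.2,0,1],[0,0,1.2,0,1],[0,0,0.8,0,1],[0,0,0.4,0,1],[0,0,0.2,0,1],[0,0,0,0,1],[0,0,0,0,1],[0,0,0,0,1],[0,0,0,0,1]]'; python3 -c "
from h import *
s,p,Rm=st(); print(np.round(s['ft_force'],1))
go([.587,-.195,.028],0)"
```

```text
time: 55.9
ee_pos: [0.5891, -0.1894, 0.0288]
eef_rot: [0.709, 0.705, -0.008, 0.031]
ft_force: [-1.0, 0.2, -2.8]
width: 0.0676
[-1.   0.2 -2.8]
t 55.9 pos [ 0.5891 -0.1894  0.0288] w 0.0676 tooly yaw -0.005 tilt z [ 0.033 -0.054 -0.998] q7 -0.12
shift cm [-0.55 -0.21  0.11]
turn about tool z -0.005 (alt 3.137 )
```

```bash
python3 -m jog '[[0,0,0.15,0,1],[0,0,0.1,0,1],[0,0,0,0,1],[0,0,0,0,0.1],[0,0,0,0,0],[0,0,0,0,0],[0,0,0,0,0],[0,0,-0.8,0,0],[0,0,-1,0,0],[0,0,-1,0,0]]'; python3 -c "
from h import *
s,p,Rm=st(); print(np.round(s['ft_force'],1))
go([.588,-.131,.0435],0)"
```

```text
time: 56.9
ee_pos: [0.589, -0.188, 0.0573]
eef_rot: [0.709, 0.705, -0.007, 0.031]
ft_force: [-0.1, 0.7, -0.1]
width: 0.0865
[-0.1  0.7 -0.1]
t 56.9 pos [ 0.589  -0.188   0.0573] w 0.0865 tooly yaw -0.005 tilt z [ 0.034 -0.055 -0.998] q7 -0.1
shift cm [ 5.77 -0.17  1.06]
turn about tool z -0.005 (alt 3.136 )
```

```bash
python3 -m jog '[[1.2,0,0,0,0],[1.5,-0.1,0,0,0],[1.5,0,0,0,0],[1.3,0,0,0,0],[0,0,0.4,0,0],[0,0,0.3,0,0],[0,0,0,0,0],[0,0,0,0,0],[0,0,0,0,0],[0,0,0,0,0]]'; python3 -c "
from h import *
s,p,Rm=st(); print(np.round(s['ft_force'],1))
go([.588,-.131,.0435],0)"
```

```text
time: 57.9
ee_pos: [0.5889, -0.128, 0.0477]
eef_rot: [0.709, 0.705, -0.007, 0.032]
ft_force: [0.8, 0.7, 0.1]
width: 0.0871
[0.8 0.7 0.1]
t 57.9 pos [ 0.5889 -0.128   0.0477] w 0.0871 tooly yaw -0.004 tilt z [ 0.036 -0.055 -0.998] q7 -0.22
shift cm [-0.28 -0.11  0.43]
turn about tool z -0.004 (alt 3.137 )
```

Close on the blue tray only, then lift slowly and straight.

```bash
python3 -m jog '[[-0.3,-0.1,0.4,0,0],[0,0,0,0,0],[0,0,0,0,1],[0,0,0,0,1],[0,0,0,0,1],[0,0,0,0,1],[0,0,0,0,1],[0,0,0,0,1],[0,0,0,0,1],[0,0,0,0,1]]' 20; python3 -c "
from h import *
s,p,Rm=st(); print(np.round(s['ft_force'],1))
go([.588,-.131,.0435],0)"; python3 -m jog '[[0,0,-0.5,0,1],[0.03,-0.02,-0.6,0,1],[0.06,-0.03,-1,0,1],[0.06,-0.03,-1,0,1],[0.06,-0.03,-1,0,1],[0.06,-0.03,-1,0,1],[0,0,-1,0,1],[0,0,-1,0,1],[0,0,0,0,1],[0,0,0,0,1]]'; python3 -c "
from h import *
go([.46,-.131,.11],0)"
```

```text
time: 58.9
ee_pos: [0.5879, -0.1325, 0.0435]
eef_rot: [0.709, 0.704, -0.007, 0.032]
ft_force: [0.0, -0.6, -0.6]
width: 0.0677
[ 0.  -0.6 -0.6]
t 58.9 pos [ 0.5879 -0.1325  0.0435] w 0.0677 tooly yaw -0.006 tilt z [ 0.035 -0.056 -0.998] q7 -0.21
shift cm [ 0.15  0.01 -0.01]
turn about tool z -0.006 (alt 3.136 )
time: 59.9
ee_pos: [0.5842, -0.1248, 0.1222]
eef_rot: [0.709, 0.705, -0.007, 0.033]
ft_force: [0.3, -0.5, -0.8]
width: 0.0679
t 59.9 pos [ 0.5842 -0.1248  0.1222] w 0.0679 tooly yaw -0.005 tilt z [ 0.038 -0.057 -0.998] q7 -0.16
shift cm [ -0.64 -12.45   0.79]
turn about tool z -0.005 (alt 3.137 )
```

```bash
python3 -m jog '[[0,-1.6,0,0,1],[0,-1.6,0,0,1],[0,-1.6,0,0,1],[-0.1,-1.6,0,0,1],[-0.1,-1.6,0,0,1],[-0.1,-1.6,0,0,1],[-0.1,-1.6,0,0,1],[0,0,0,0,1],[0,0,0,0,1],[0,0,0,0,1]]'; python3 -c "
from h import *
go([.462,-.131,.031],0)"
```

```text
time: 60.9
ee_pos: [0.4667, -0.1281, 0.1139]
eef_rot: [0.709, 0.704, -0.008, 0.031]
ft_force: [-0.3, -0.1, -0.8]
width: 0.0679
t 60.9 pos [ 0.4667 -0.1281  0.1139] w 0.0679 tooly yaw -0.006 tilt z [ 0.032 -0.054 -0.998] q7 -0.03
shift cm [ 0.15 -0.74  8.27]
turn about tool z -0.006 (alt 3.136 )
```

```bash
python3 -m jog '[[0,0,1.5,0,1],[0.1,-0.1,1.5,0,1],[0.1,-0.1,1.5,0,1],[0,-0.1,1.5,0,1],[0,0,1,0,1],[0,0,0.6,0,1],[0,0,0.3,0,1],[0,0,0,0,1],[0,0,0,0,1],[0,0,0,0,1]]'; python3 -c "
from h import *
s,p,Rm=st(); print(np.round(s['ft_force'],1))
go([.462,-.131,.031],0)"
```

```text
time: 61.9
ee_pos: [0.4677, -0.1286, 0.0268]
eef_rot: [0.708, 0.706, -0.008, 0.028]
ft_force: [-2.5, 0.4, 3.9]
width: 0.0679
[-2.5  0.4  3.9]
t 61.9 pos [ 0.4677 -0.1286  0.0268] w 0.0679 tooly yaw -0.003 tilt z [ 0.028 -0.052 -0.998] q7 -0.15
shift cm [-0.26 -0.55 -0.43]
turn about tool z -0.003 (alt 3.139 )
```

Contact with the mat. Now release, rise, and look.

```bash
python3 -m jog '[[0,0,0,0,0.15],[0,0,0,0,0.05],[0,0,0,0,0],[0,0,0,0,0],[0,0,-1.5,0,0],[0,0,-3,0,0],[0,0,-4,0,0],[0,0,-4,0,0],[0,0,-4,0,0],[0,0,-2,0,0]]'; python3 -m jog '[[-3.3,0,0,0,0],[-3.3,0,0,0,0],[-3.3,0,0,0,0],[-3.3,0,0,0,0],[-3.3,0,0,0,0],[-3.3,0,0,0,0],[-3.3,0,0,0,0],[-3.3,0,0,0,0],[-1,0,0,0,0],[0,0,0,0,0]]'; python3 -c "
from seg import *
c=cam('top','t9.png'); m=masks(c)
for k in blobs(m['blue'],(330,200,490,350),200,5): print('blue',*rect(c,k,.017))
for k in blobs(m['yellow'],(330,200,490,350),200,13): print('yellow',*rect(c,k,.017))
im=cv2.resize(c['pixels'][200:350,190:490],None,fx=2.6,fy=2.6,interpolation=cv2.INTER_CUBIC)
cv2.imwrite('pics/t9c.png',im[:,:,::-1])
go([.607,.308,.25],0)"
```

```text
time: 62.9
ee_pos: [0.4604, -0.1159, 0.2193]
eef_rot: [0.707, 0.707, -0.008, 0.026]
ft_force: [0.4, -0.3, -0.8]
width: 0.087
time: 63.9
ee_pos: [0.4618, -0.3945, 0.2484]
eef_rot: [0.703, 0.71, -0.006, 0.031]
ft_force: [-0.1, 0.6, 0.6]
width: 0.0875
blue [ 468.7 -125.2  219.    70.8] 91.3
yellow [ 589.1 -129.7  216.5   68.3] 91.5
t 63.95 pos [ 0.4619 -0.3938  0.2485] w 0.0867 tooly yaw 0.012 tilt z [ 0.036 -0.052 -0.998] q7 0.49
shift cm [69.93 15.35 -3.27]
turn about tool z 0.012 (alt -3.129 )
```

View pics/t9c.png

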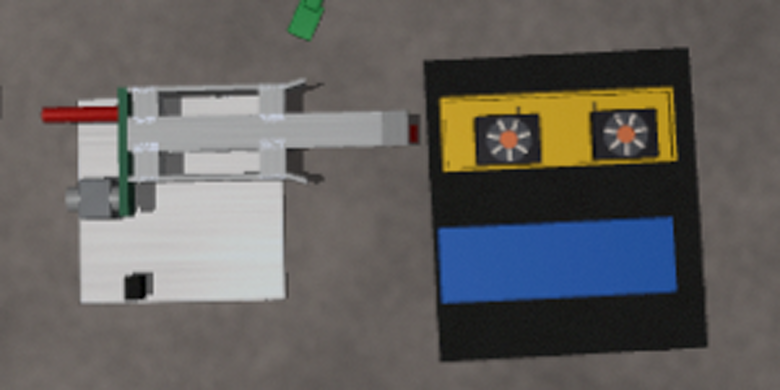

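Top view: the yellow tray holds both fans intake up at (508,139) and (626,134). The blue tray lies beside it at (557,260), both are on the mat, and the fork is empty. Now I swing the fork back.

```bash
python3 -m jog '[[3.3,0.8,0,0,0.5],[3.3,0.8,0,0,0.5],[3.3,0.8,0,0,0.5],[3.3,0.8,0,0,0.5],[3.3,0.8,0,0,0.5],[3.3,0.8,0,0,0.5],[3.3,0.8,0,0,0.5],[3.3,0.8,0,0,0.5],[3.3,0.8,0,0,0.5],[3.3,0.8,0,0,0.5]]'; python3 -m jog '[[3.3,0.8,-0.2,0,0.55],[3.3,0.8,-0.2,0,0.55],[3.3,0.8,-0.2,0,0.55],[3.3,0.8,-0.2,0,0.55],[3.3,0.8,-0.2,0,0.55],[3.3,0.8,0,0,0.55],[3.3,0.8,0,0,0.55],[3.3,0.8,0,0,0.55],[3,0.3,0,0,0.55],[0,0,0,0,0.55]]'; python3 -c "
from seg import *
c=dict(np.load('x.npz')) if 0 else cam('top')
print([onz(c,190+u/2.6-.3,200+v/2.6-.3,.075).round(4) for u,v in ((43,114),(117,114))])
go([.607,.308,.12],0)"
```

```text
time: 64.95
ee_pos: [0.5341, -0.0363, 0.2369]
eef_rot: [0.698, 0.715, -0.007, 0.032]
ft_force: [0.9, -0.3, 0.1]
width: 0.0437
time: 65.95
ee_pos: [0.576, 0.2936, 0.2376]
eef_rot: [0.687, 0.726, -0.006, 0.032]
ft_force: [-0.6, 0.2, -0.3]
width: 0.0391
[array([0.6076, 0.3344, 0.075 ]), array([0.6063, 0.2684, 0.075 ])]
t 66.0 pos [0.5765 0.2918 0.2379] w 0.0392 tooly yaw 0.054 tilt z [ 0.039 -0.055 -0.998] q7 -0.79
shift cm [ 2.12  2.71 11.79]
turn about tool z 0.054 (alt -3.088 )
```

```bash
python3 -m jog '[[1,1.3,0,0.03,0.55],[1.1,1.4,0,0.024,0.55],[0,0,2,0,0.55],[0,0,2,0,0.55],[0,0,2,0,0.55],[0,0,1.5,0,0.55],[0,0,0,0,0.55],[0,0,0,0,0.55],[0,0,0,0,0.55],[0,0,0,0,0.55]]'; python3 -c "
from h import *
go([.607,.309,.076],0)"
```

```text
time: 67.0
ee_pos: [0.6026, 0.3092, 0.1687]
eef_rot: [0.707, 0.707, -0.004, 0.035]
ft_force: [-0.3, 0.4, -0.3]
width: 0.039
t 67.0 pos [0.6026 0.3092 0.1687] w 0.039 tooly yaw 0.001 tilt z [ 0.045 -0.055 -0.997] q7 -0.88
shift cm [0.49 0.02 9.26]
turn about tool z 0.001 (alt -3.14 )
```

```bash
python3 -m jog '[[0.2,0,2,0,0.55],[0.2,0,2,0,0.55],[0,0,2,0,0.55],[0,0,1.5,0,0.55],[0,0,1,0,0.55],[0,0,0.7,0,0.55],[0,0,0,0,0.55],[0,0,0,0,0.55],[0,0,0,0,0.55],[0,0,0,0,0.55]]'; python3 -c "
from h import *
go([.607,.309,.076],0)"
```

```text
time: 68.0
ee_pos: [0.6102, 0.3111, 0.0809]
eef_rot: [0.707, 0.706, 0.002, 0.037]
ft_force: [0.3, 0.3, -0.4]
width: 0.0392
t 68.0 pos [0.6102 0.3111 0.0809] w 0.0392 tooly yaw 0.001 tilt z [ 0.055 -0.05  -0.997] q7 -0.93
shift cm [-0.19 -0.34  0.48]
turn about tool z 0.001 (alt -3.141 )
```

```bash
python3 -m jog '[[-0.1,-0.3,0.4,0,0.55],[0,0,0.1,0,0.55],[0,0,0,0,1],[0,0,0,0,1],[0,0,0,0,1],[0,0,0,0,1],[0,0,0,0,1],[0,0,0,0,1],[0,0,0,0,1],[0,0,0,0,1]]' 25; python3 sw.py; python3 -m jog '[[0,-0.02,-0.59,0,1],[0,-0.08,-0.58,0,1],[0,-0.13,-0.57,0,1],[0,-0.19,-0.55,0,1],[0,-0.24,-0.53,0,1],[0,-0.29,-0.51,0,1],[0,-0.33,-0.48,0,1],[0,-0.37,-0.46,0,1],[0,-0.41,-0.43,0,1],[0,-0.44,-0.40,0,1]]'; python3 sw.py
```

```text
time: 69.0
ee_pos: [0.606, 0.31, 0.0761]
eef_rot: [0.707, 0.707, 0.001, 0.036]
ft_force: [-1.8, -0.9, 1.2]
width: 0.0129
t 69.0 theta deg -178.6 rad 0.0742 y 0.3099 F [-1.8 -0.9  1.2] tilt [ 0.053 -0.05 ] w 0.0129
time: 70.0
ee_pos: [0.5873, 0.31, 0.1298]
eef_rot: [0.709, 0.704, 0.009, 0.041]
ft_force: [5.7, 1.1, -5.1]
width: 0.013
t 70.0 theta deg 137.0 rad 0.0759 y 0.3099 F [ 5.7  1.1 -5.1] tilt [ 0.07  -0.046] w 0.013
```

```bash
python3 -m jog '[[0,-0.45,-0.42,0,1],[0,-0.48,-0.40,0,1],[0,-0.51,-0.37,0,1],[0,-0.54,-0.33,0,1],[0,-0.56,-0.29,0,1],[0,-0.58,-0.24,0,1],[0,-0.60,-0.20,0,1],[0,-0.60,-0.15,0,1],[0,-0.61,-0.11,0,1],[0,-0.61,-0.07,0,1]]'; python3 sw.py
```

```text
time: 71.0
ee_pos: [0.5389, 0.3099, 0.1599]
eef_rot: [0.711, 0.701, 0.019, 0.048]
ft_force: [5.9, 0.8, -5.1]
width: 0.0131
t 71.0 theta deg 95.0 rad 0.0822 y 0.3098 F [ 5.9  0.8 -5.1] tilt [ 0.094 -0.042] w 0.0131
```

```bash
python3 -m jog '[[0,-0.61,0.15,0,1],[0,-0.61,0.12,0,1],[0,-0.61,0.1,0,1],[0,-0.61,0.12,0,1],[0,-0.6,0.17,0,1],[0,-0.6,0.22,0,1],[0,-0.58,0.3,0,1],[0,-0.55,0.35,0,1],[0,-0.5,0.4,0,1],[0,-0.46,0.45,0,1]]'; python3 sw.py
```

```text
time: 72.0
ee_pos: [0.5024, 0.3102, 0.1551]
eef_rot: [0.713, 0.697, 0.039, 0.064]
ft_force: [-8.2, -7.9, 28.0]
width: 0.0127
t 72.0 theta deg 69.3 rad 0.0825 y 0.3101 F [-8.2 -7.9 28. ] tilt [ 0.145 -0.037] w 0.0127
```

```bash
python3 -m jog '[[0,0,-0.2,0,1],[0,0,0,0,1],[0,0,0,0,1],[0,0,0,0,1],[0,0,0,0,1],[0,0,0,0,1],[0,0,0,0,1],[0,0,0,0,1],[0,0,0,0,1],[0,0,0,0,1]]' 12; python3 sw.py
python3 - <<'E'
from seg import *
print(np.round(r.read_state()['joint_positions'],2))
c=cam('side','s10.png')
for k in blobs(masks(c)['red'],(180,150,420,400),25): 
    q=k[:,0]; print(cv2.boundingRect(k),cv2.contourArea(k))
for th in np.radians([50,60,70,80,90]):
    ct,sn=np.cos(th),np.sin(th)
    f=lambda bx,y,bz:proj(c,[.532+(-.055+bx)*ct+bz*sn, .145+y, .075-(-.055+bx)*sn+bz*ct]).round(0).tolist()
    print(np.degrees(th).round(),'handle tip',f(-.02,.189,0),'catch hinge',f(0,-.03,.02),'catch tip',f(0,-.152,.02))
E
```

```text
time: 73.0
ee_pos: [0.5017, 0.3097, 0.1575]
eef_rot: [0.713, 0.697, 0.038, 0.064]
ft_force: [1.6, 0.4, -3.8]
width: 0.0135
t 73.0 theta deg 69.4 rad 0.085 y 0.3095 F [ 1.6  0.4 -3.8] tilt [ 0.145 -0.038] w 0.0135
[ 0.07  0.4  -0.93  1.72  0.5   1.15 -1.04]
(341, 236, 30, 22) 138.5
50.0 handle tip [259.0, 347.0] catch hinge [334.0, 274.0] catch tip [374.0, 244.0]
60.0 handle tip [255.0, 341.0] catch hinge [331.0, 271.0] catch tip [371.0, 241.0]
70.0 handle tip [251.0, 335.0] catch hinge [327.0, 267.0] catch tip [368.0, 238.0]
80.0 handle tip [246.0, 330.0] catch hinge [324.0, 265.0] catch tip [364.0, 236.0]
90.0 handle tip [241.0, 325.0] catch hinge [321.0, 263.0] catch tip [361.0, 234.0]
```

```bash
python3 -m jog '[[0,-0.56,0.15,0,1],[0,-0.54,0.19,0,1],[0,-0.53,0.23,0,1],[0,-0.51,0.27,0,1],[0,0,0,0,1],[0,0,0,0,1],[0,0,0,0,1],[0,0,0,0,1],[0,0,0,0,1],[0,0,0,0,1]]' 12; python3 sw.py
```

```text
time: 74.05
ee_pos: [0.4815, 0.31, 0.1469]
eef_rot: [0.713, 0.697, 0.04, 0.066]
ft_force: [1.2, -1.0, -0.6]
width: 0.0134
t 74.05 theta deg 54.0 rad 0.0852 y 0.3099 F [ 1.2 -1.  -0.6] tilt [ 0.148 -0.038] w 0.0134
```

```bash
python3 -m jog '[[0,-0.49,0.30,0,1],[0,-0.48,0.32,0,1],[0,-0.46,0.36,0,1],[0,-0.43,0.39,0,1],[0,-0.40,0.42,0,1],[0,-0.36,0.44,0,1],[0,-0.33,0.47,0,1],[0,-0.29,0.5,0,1],[0,-0.25,0.52,0,1],[0,-0.2,0.53,0,1]]'; python3 sw.py
```

```text
time: 75.05
ee_pos: [0.453, 0.3101, 0.0978]
eef_rot: [0.714, 0.696, 0.045, 0.067]
ft_force: [6.9, -0.3, 2.3]
width: 0.0132
t 75.05 theta deg 14.2 rad 0.0809 y 0.31 F [ 6.9 -0.3  2.3] tilt [ 0.158 -0.034] w 0.0132
```

```bash
python3 -m jog '[[0,0.1,0.4,0,1],[0,0.05,0.4,0,1],[0,0,0.4,0,1],[0,-0.05,0.4,0,1],[0,-0.05,0.4,0,1],[0,0,0.3,0,1],[0,0,0.3,0,1],[0,0,0,0,1],[0,0,0,0,1],[0,0,0,0,1]]'; python3 sw.py
```

```text
time: 76.05
ee_pos: [0.4557, 0.315, 0.0765]
eef_rot: [0.712, 0.697, 0.047, 0.067]
ft_force: [2.5, -0.8, 3.1]
width: 0.0133
t 76.05 theta deg -1.1 rad 0.0758 y 0.3149 F [ 2.5 -0.8  3.1] tilt [ 0.162 -0.03 ] w 0.0133
```

```bash
python3 -m jog '[[0,0,0,0,0.6],[0,0,0,0,0.55],[0,0,0,0,0.5],[0,0,-0.8,0,0.5],[0,0,-1.5,0,0.5],[0,0,-3,0,0.5],[0,0,-3,0,0.5],[0,0,-3,0,0.5],[0,0,-3,0,0.5],[0,0,-2,0,0.5]]'; python3 -m jog '[[-3,0,-1,0,0.5],[-3,0,-1,0,0.5],[-3,0,0,0,0.5],[-3,0,0,0,0.5],[-3,0,0,0,0.5],[-3,0,0,0,0.5],[-3,0,0,0,0.5],[-3,0,0,0,0.5],[-3,0,0,0,0.5],[-3,0,0,0,0.5]]'; python3 -c "
from h import *
go([.4,-.42,.3],0)"
```

```text
time: 77.05
ee_pos: [0.4229, 0.3211, 0.2445]
eef_rot: [0.71, 0.699, 0.044, 0.065]
ft_force: [-0.3, -0.8, -0.1]
width: 0.0433
time: 78.05
ee_pos: [0.4117, 0.0248, 0.2869]
eef_rot: [0.702, 0.707, 0.052, 0.069]
ft_force: [0.3, -0.5, -0.0]
width: 0.0435
t 78.05 pos [0.4117 0.0248 0.2869] w 0.0435 tooly yaw 0.009 tilt z [ 0.172 -0.023 -0.985] q7 -0.02
shift cm [-44.49  -1.32  -0.46]
turn about tool z 0.009 (alt -3.133 )
```

```bash
python3 -m jog '[[-3.7,-0.1,0,0,0.5],[-3.7,-0.1,0,0,0.5],[-3.7,-0.1,0,0,0.5],[-3.7,-0.1,0,0,0.5],[-3.7,-0.1,0,0,0.5],[-3.7,-0.1,0,0,0.5],[-3.7,-0.1,0,0,0.5],[-3.7,-0.1,0,0,0.5],[-3.7,-0.1,0,0,0.5],[-3.7,-0.1,0,0,0.5]]'; python3 -m jog '[[-2,0,0,0,0.5],[0,0,0,0,0.5],[0,0,0,0,0.5],[0,0,0,0,0.5],[0,0,0,0,0.5],[0,0,0,0,0.5],[0,0,0,0,0.5],[0,0,0,0,0.5],[0,0,0,0,0.5],[0,0,0,0,0.5]]'
python3 - <<'E'
from seg import *
ct=cam('top','tf.png'); cs=cam('side','sf.png'); m=masks(ct)
for k in blobs(m['blue'],(330,200,490,350),200,5): print('blue',*rect(ct,k,.017))
for k in blobs(m['yellow'],(330,200,490,350),200,13): print('yellow',*rect(ct,k,.017))
old=cv2.imread('pics/side0.png')[:,:,::-1].copy(); o2=cv2.imread('pics/top0.png')[:,:,::-1].copy()
for n,a in (('side0',old),('side',cs['pixels'])):
    print(n,[cv2.boundingRect(q) for q in blobs(masks({'pixels':a})['red'],(140,170,400,390),30)])
for n,a in (('top0',o2),('top',ct['pixels'])):
    print(n,[cv2.boundingRect(q) for q in blobs(masks({'pixels':a})['red'],(130,130,450,330),15)])
im=np.vstack([cv2.resize(ct['pixels'][130:345,130:480],(780,479)[:2]) ]); cv2.imwrite('pics/tfc.png',im[:,:,::-1])
E
```

```text
time: 79.05
ee_pos: [0.4057, -0.3505, 0.309]
eef_rot: [0.695, 0.713, 0.058, 0.078]
ft_force: [0.1, 0.8, -0.3]
width: 0.0435
time: 80.05
ee_pos: [0.407, -0.3693, 0.3146]
eef_rot: [0.693, 0.714, 0.061, 0.08]
ft_force: [1.0, 0.4, -0.8]
width: 0.0435
blue [ 468.7 -125.2  219.    70.8] 91.3
yellow [ 589.1 -129.7  216.5   68.3] 91.5
side0 [(148, 303, 32, 39), (345, 261, 43, 35), (270, 347, 32, 28), (322, 173, 10, 27)]
side [(148, 303, 33, 45), (345, 261, 43, 35), (270, 348, 32, 27), (322, 173, 10, 27)]
top0 [(139, 224, 13, 35), (399, 141, 33, 31), (304, 294, 53, 9), (207, 306, 29, 6)]
top [(139, 224, 13, 35), (399, 141, 33, 31), (304, 294, 53, 9), (207, 306, 29, 6)]
```

View pics/tfc.png

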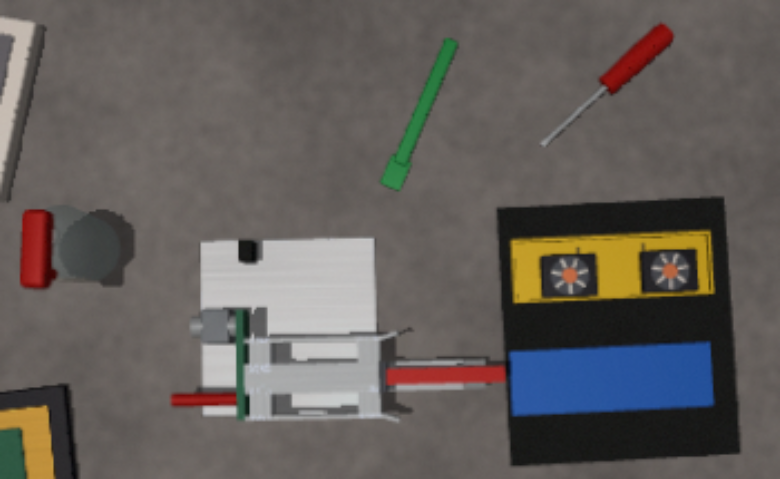

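Final top view: the yellow tray has both fans intake up at (569,275) and (668,270). The blue tray is flat beside it at (612,379), the fork is back at its start with the catch down, and the bystanders are unmoved. Handing in.

```bash
python3 -c "
from bench import r
print(r.close_job(), r.read_state()['time'])"
```

```text
the job is handed in; nothing more can be done
the job is handed in; nothing more can be done
```

I finished the job and handed it in at about 80 s. Only two fans were present, and I saw no third.

**What I did:** I put both fans label up in the blue tray and capped it with the yellow one. I slid the pair into the fork until the catch dropped, then swung the fork over by the handle. I pulled the pair out onto the mat, set the blue tray beside the yellow one, and swung the empty fork back.

**Last checks:**
- **Trays:** both lie on the mat with their centres about 120 mm apart. The yellow tray is open side up with both fans intake up.
- **Fork and catch:** in the top view the handle and catch are on the same pixels as at the start. In the side view the catch matches exactly and the handle is within 1 px.
- **Bystanders:** the spray bottle and screwdriver matched their starting pixels in the top view. In the side view the spray bottle's red patch measured 6 px taller (45 px against 39 px), which I did not look into. I checked the pry bar only by eye, and it looked unmoved.
- **Gripper:** it was clear of everything.

**What disagreed:**
- The tool's tilt drifted up to about 0.2 rad (11°) over the run and could not be corrected.
- The handle slid roughly 10 mm along the pads during the swings.
- On the swing back the wrist force once reached about 28 N; easing the grip cleared it.
- I never measured that the fork reached exactly pi. I judged it from the stop force and one side picture.

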